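# Wax the drawer strips and put the cedar away

## Robot

A 7-joint arm with a two-finger parallel gripper is mounted at the origin on the work surface. World frame = base frame: x ahead of the robot, y to its left, z up, the work surface at z = 0. Lengths are in m, angles in degrees, forces in N, time in s.
With the tool pointing down it reaches from about 0.4 to 0.9 m from the base axis. Payload 5.5 kg.
Tool frame: the origin (TCP) lies midway between the tips of the shut fingers; the grasp point (between the pads) lies 19 mm behind it; z points along the fingers, y is the direction in which the jaws open and shut (so a half turn about z gives the same grasp; the last joint's range is limited). The gripper opens to 85 mm and grips with 20 to 120 N. Pads are 22 mm wide; open, the fingers measure 114 mm over their backs; the gripper's body (76 mm by 85 mm) begins 54 mm behind the grasp point. The pads swing forward as they close: fully open they stand 13 mm farther back than shut.
Start: joints at [80.684, 28.699, -24.465, 88.831, 12.651, 65.22, -12.049], TCP at [0.269, -0.592, 0.199] pointing down, gripper open.
Joint ranges: [-164.97, 164.97], [-17.58, 116.51], [-87.97, 89.64], [11.32, 138.91], [-80.73, 260.73], [10.89, 115.49], [-147.41, 147.41]. Speed limits (degrees/s): [147.25, 147.25, 180, 180, 180, 180, 180].

## Interface

Orientations are given as a 3x3 rotation matrix whose columns are the frame's x, y, z axes.
In Python, from rig import env, eyes, search_frame, silhouettes, tip_of gives the robot as it stands. The module is installed in compiled form; this text tells all that it offers.
- The arm moves only by the tool jog_arm, never from a script. Its argument "targets" is a list of rows, each an object of numbers: "jaw": the finger opening in cm, from 0 to 8.54; "tx", "ty", "tz": the shift along the tool's x, y, z in cm; "turn": the turn about the tool's z in degrees. In form: [{"jaw": .., "tx": .., "ty": .., "tz": .., "turn": ..}, ...]. A call has 1 to 12 rows; each row is the pose to reach, as a shift and turn from the pose commanded when the call began, along the tool's axes at that moment; what a row does not reach only later rows make up. A row lasts 1/8 s, in which the tool goes at most 62.5 mm and 10.7 degrees, less where a joint would pass 70% of its speed; a pose out of reach is approached as far as the arm can. A call with a gripper value outside its range is refused whole. The fingers move at their own pace and stop on an object; the grip force is fixed at half the most. Time passes only in rows, so rows that repeat a pose let the fingers close. It gives the time, the measured TCP pose, the force and the opening at its end, in the units of the state.
- env.get_obs(): the state, without advancing time (a new reading comes with each control period).
- eyes.get_image(name): name is "scene" or "top" or "wrist"; returns a dict with "color" (420x560x3 uint8, red, green, blue), "K" (3x3 intrinsics, pixels), "rvec" (rotation vector, rad) and "tvec" (3), from world to camera coordinates, as OpenCV has them. Camera axes: x right, y down, z forward; pixel columns grow to the right and rows downward; lengths in m; the calibration is good to about 2 mm. A picture is of the moment at which its call begins. There is no depth.
- env.hand_in(): hands the job in, once; it reports no verdict.
Trained networks look in the newest picture that a camera, given by its name, has taken for a name from the list of things; names that differ only in an ending like _2 or _b are one class to them, and where a whole thing is asked for, a point or a joint stands for the part that bears it (a point fixed in the world has none). Each returns a list of dicts, best first, with "confidence" (0 to 1); they miss things now and then, are a little off and sometimes report something else, mostly with a low value. They report only what shows in the picture. A call takes as long as a camera call. They do not tell look-alikes from the thing itself.
- search_frame(camera, thing): "bbox" ([left, top, right, bottom] in pixels, round what is visible of it).
- silhouettes(camera, thing): "pixels" (420x560 bool, what is visible of it) and "bbox" ([left, top, right, bottom] in pixels, round what is visible of it).
- tip_of(camera, thing): "centre" ([row, column] in pixels: a listed point, or the origin of a listed thing).
The state is a dict: "t": time; "joint_pos": joint angles; "qvel": joint speeds; "tau": joint torques, N m; "tcp_pos": TCP position; "tool_rot": TCP orientation; "force": force on the tool from outside, world axes, zero at the start; "ft_torque": the same for the moment, N m; "opening": opening from 0.0 (shut) to 1.0 (fully open).
Only numpy, scipy, OpenCV 4.12 (cv2) and the standard library are available. Lean on these libraries where they do the work, as an engineer would, in place of code of your own. Each camera call takes 0.05 s, during which the arm holds its last target.

## Task

Pull the drawer of the white cabinet all the way out to its stop, then touch the dauber's tip to the wax in the egg cup and dab it on the drawer's left wooden strip (left as the robot sees it), touch it to the wax again and dab the right strip. Stand the dauber back upright on its steel dish, lay every cedar block in the drawer and push the drawer fully shut, without tipping the egg cup or disturbing the other things; the cedar may go in as soon as the drawer is out.

Things in the scene. Friction and masses are not known exactly. Their poses are not given: they have to be found in the camera images.
- cabinet: small white plastic cabinet, 200 deep (x) x 220 wide (y) x 145 mm tall, fixed; origin at the centre of its underside, its front looks along its own -x, towards the robot; a mock cupboard door below, one drawer at the top
- drawer (a joint): how far the drawer is pulled out, m: 0 shut, 0.130 fully out at its stop. It slides along the cabinet's -x with about 1.5 N of friction and stays where it is left
- drawer_handle (a point): middle of the steel bar handle on the drawer front, moves with the drawer; bar along the cabinet's y, 10 mm thick and 90 mm long, its centre 42 mm in front of the drawer front, 116 mm above the table (29 mm below the cabinet top); axes parallel to the cabinet's
- drawer_in (a point): point on the drawer's inner floor, 84 mm above the table, 65 mm behind the inside of the drawer front (mid-way along the 130 mm that stand clear when fully out); moves with it, axes as the cabinet's. Inside: x -65 to +103 mm from here, 170 mm wide; side walls 12 mm thick, tops 128 mm above the table; front panel 12 mm thick, top at 136 mm
- strip_left (a point): brown wooden runner strip, 12 mm wide, along the top of the drawer's side wall on the robot's left (the cabinet's +y side); the point lies on its top face, 60 mm behind the inside of the drawer front, 128 mm above the table, so it is in the open only when the drawer is out; moves with the drawer, axes parallel to the cabinet's
- strip_right (a point): the same strip and point on the robot's right (the cabinet's -y side)
- dauber: wax dauber standing upright, 100 mm tall, 70 g: grey felt tip 22 mm in diameter (lowest 20 mm), brass ferrule 25 mm in diameter up to 32 mm, dark wooden handle 20 mm in diameter from 32 to 92 mm, red end of the same width on top; origin at the centre of the felt's flat end face, z towards the red end
- dauber_tip (a point): centre of the flat end face of the dauber's felt tip (same point as the dauber's origin)
- dish: flat round steel dish, 72 mm in diameter, 4 mm thick, fixed to the shelf, on which the dauber stands; origin at the centre of its underside
- egg_cup: white ceramic egg cup, loose, 130 g, 60 mm tall, rim 54 mm outside and 48 mm inside; foot 48 mm in diameter; origin at the centre of its underside
- egg_cup_wax (a point): centre of the top face of the hard yellow wax cake in the egg cup, 36 mm above its underside and 24 mm below its rim; about 38 mm in diameter
- block0: cedar block with two dark stripes, 55 (x) x 26 (y) x 22 mm (z), 30 g, lying flat; origin at the centre of its underside; may be absent
- block1: cedar block with two dark stripes, 55 (x) x 26 (y) x 22 mm (z), 30 g, lying flat; origin at the centre of its underside; may be absent
- block2: cedar block with two dark stripes, 55 (x) x 26 (y) x 22 mm (z), 30 g, lying flat; origin at the centre of its underside; may be absent
- block3: cedar block with two dark stripes, 55 (x) x 26 (y) x 22 mm (z), 30 g, lying flat; origin at the centre of its underside; may be absent
- lint_comb: bystander: steel lint comb lying flat, 150 x 46 x 9 mm
- bottle: bystander: green glass bottle with a black twist cap, 60 mm diameter, 150 mm tall, upright
- flashlight: bystander: black plastic flashlight lying on its side, 120 mm long, 38 mm thick
- polish_tin: bystander: blue flat shoe-polish tin, 68 mm diameter, 26 mm tall
- button_jar: bystander: glass jar with brass lid, 56 mm diameter, 60 mm tall
- clothes_brush: bystander: wooden clothes brush lying bristles down, 150 x 46 x 32 mm
- shoehorn: bystander: orange plastic shoehorn lying flat, 160 x 34 x 5 mm
Mind the look-alikes: they are no part of the job. What is shaped like the block1 but green or red is not meant.

How it is judged (in metres and radians):
On the way, in this order (a step that is already met when the one before it is completed fails the run):
1. the drawer is pulled out to its stop (within 8 mm) (value of joint drawer above 0.122 m), for 0.2 s.
2. the dauber's tip is on the wax in the egg cup (within 3 mm) (horizontal distance between dauber_tip and egg_cup_wax below 0.016 m and z of dauber_tip in the frame of egg_cup_wax between -0.006 and 0.003 m), for 0.2 s.
3. the dauber's tip is on the left strip (within 3 mm in height, 12 mm across, 55 mm along from its point) (z of dauber_tip in the frame of strip_left between -0.006 and 0.003 m and y of dauber_tip in the frame of strip_left between -0.012 and 0.012 m and x of dauber_tip in the frame of strip_left between -0.055 and 0.055 m), for 0.2 s.
4. the dauber's tip is on the wax again (all of step 2), for 0.2 s.
5. the dauber's tip is on the right strip (z of dauber_tip in the frame of strip_right between -0.006 and 0.003 m and y of dauber_tip in the frame of strip_right between -0.012 and 0.012 m and x of dauber_tip in the frame of strip_right between -0.055 and 0.055 m), for 0.2 s.
At the end, for the whole second after the job is handed in: drawer shut to within 6 mm, every cedar block present lying at rest inside it, the dauber standing upright at rest on its dish (its axis within 30 mm of the dish's centre), the egg cup upright (value of joint drawer below 0.006 m and x of block0 in the frame of drawer_in between -0.066 and 0.106 m and y of block0 in the frame of drawer_in between -0.085 and 0.085 m and z of block0 in the frame of drawer_in between -0.01 and 0.04 m and linear speed of each of block0, block1, block2, block3, dauber below 0.03 m/s and x of block1 in the frame of drawer_in between -0.066 and 0.106 m and y of block1 in the frame of drawer_in between -0.085 and 0.085 m and z of block1 in the frame of drawer_in between -0.01 and 0.04 m and x of block2 in the frame of drawer_in between -0.066 and 0.106 m and y of block2 in the frame of drawer_in between -0.085 and 0.085 m and z of block2 in the frame of drawer_in between -0.01 and 0.04 m and x of block3 in the frame of drawer_in between -0.066 and 0.106 m and y of block3 in the frame of drawer_in between -0.085 and 0.085 m and z of block3 in the frame of drawer_in between -0.01 and 0.04 m and horizontal distance between dauber and dish below 0.03 m and angle between dauber's own z axis and vertical below 0.15 rad and height (world z) of dauber below 0.012 m and angle between egg_cup's own z axis and vertical below 0.12 rad); the robot touches nothing.
It fails at once if the egg cup is tipped more than 30 degrees (angle between egg_cup's own z axis and vertical above 0.52 rad).
It fails at once if a bystander is moved more than 50 mm (distance of any of lint_comb, bottle, flashlight, polish_tin, button_jar, clothes_brush, shoehorn from where it was at the start of the episode above 0.05 m).
Of block0, block1, block2, block3 only 2 to 4 are there at a start; the rules pass over those that are not, and their reading is None.
At some moment in a run one of block0, block1, block2, block3 may be knocked a few centimetres aside while the robot is not near it.
Once in a run the grip may slacken for a moment while it holds something.
It also fails if it takes over 210 s, if anything falls off the work surface, if the arm or the gripper's body presses on something with over 40 N, if the wrist force passes 120 N, or if a joint passes its speed limit or range.

## Working session

There is one attempt and no reset: what is moved stays moved. The work goes in short steps, Python scripts to look and compute and a tool call to move; the robot and the scene stay as the last step left them, time stands still between calls to the robot, and variables do not carry over. Pictures are saved under pics/ and viewed, and the job is handed in when it is done.

Besides the shell and the picture viewer there is one more tool, called after ">>>" as name([rows], argument=value, ...), one row to a line, values as JSON. jog_arm: Moves the arm, as the interface text tells. Its arguments: {"type":"object","properties":{"targets":{"type":"array","items":{"type":"object","properties":{"jaw":{"type":"number"},"tx":{"type":"number"},"ty":{"type":"number"},"tz":{"type":"number"},"turn":{"type":"number"}}}}},"required":["targets"]}

```bash
mkdir -p pics; ls; cat > h.py <<'E'
import numpy as np, cv2
from rig import env, eyes, search_frame, silhouettes, tip_of
def shot(cam,fn=None):
    im=eyes.get_image(cam)
    if fn: cv2.imwrite('pics/'+fn,im['color'][:,:,::-1])
    return im
def ray(im,rc):
    K=np.array(im['K']);R,_=cv2.Rodrigues(np.array(im['rvec'],float));t=np.array(im['tvec'],float).ravel()
    d=R.T@np.linalg.inv(K)@np.array([rc[1],rc[0],1.0]);o=-R.T@t
    return o,d
def onz(im,rc,z):
    o,d=ray(im,rc);return o+d*(z-o[2])/d[2]
def proj(im,p):
    x,_=cv2.projectPoints(np.array(p,float).reshape(-1,1,3),np.array(im['rvec'],float),np.array(im['tvec'],float),np.array(im['K']),None)
    return x.reshape(-1,2)
def tri(ims,rcs):
    A=np.zeros((3,3));b=np.zeros(3)
    for im,rc in zip(ims,rcs):
        o,d=ray(im,rc);d=d/np.linalg.norm(d);M=np.eye(3)-np.outer(d,d);A+=M;b+=M@o
    return np.linalg.solve(A,b)
E
python3 - <<'E'
from h import *
np.set_printoptions(precision=4,suppress=True)
o=env.get_obs();print(o['t'],o['tcp_pos'],o['tool_rot'],o['opening'],o['force'])
for c in ['scene','top','wrist']:
    im=shot(c,c+'0.png');R,_=cv2.Rodrigues(np.array(im['rvec'],float));print(c,-R.T@np.array(im['tvec']).ravel(),R[2])
E
```

```text
pics
0.0 [ 0.2681 -0.5913  0.1979] [[ 0.9107  0.4131 -0.0007]
 [ 0.4131 -0.9107  0.0018]
 [ 0.0001 -0.0019 -1.    ]] 0.9972381382385648 [ 0.7877 -0.0602  0.524 ]
scene [ 1.1503 -0.0606  0.8538] [-0.6148  0.1078 -0.7813]
top [0.3636 0.0325 1.3671] [ 0.143  -0.0063 -0.9897]
wrist [ 0.33   -0.5645  0.3719] [-0.2418 -0.1081 -0.9643]
```

View pics/scene0.png

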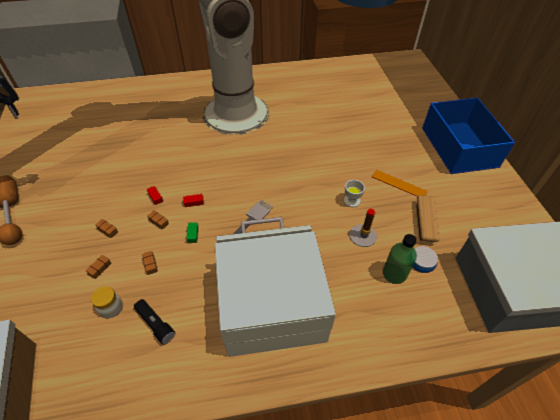

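View pics/top0.png

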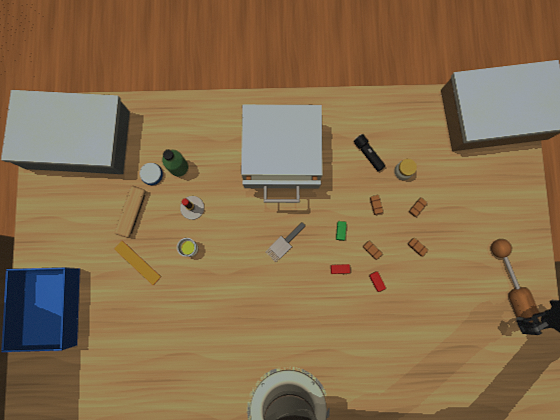

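```bash
python3 - <<'E'
from h import *
np.set_printoptions(precision=4,suppress=True)
ims={c:shot(c) for c in ['scene','top']}
for th in ['cabinet','drawer_handle','drawer_in','strip_left','strip_right','dauber','dauber_tip','dish','egg_cup','egg_cup_wax','block0','lint_comb','bottle','flashlight','polish_tin','button_jar','clothes_brush','shoehorn']:
    for c in ims:
        r=tip_of(c,th)
        print(th,c,[(np.round(x['centre']).astype(int).tolist(),round(x['confidence'],2)) for x in r[:7]])
E
```

```text
cabinet scene [([193, 352], 0.7), ([306, 271], 0.64)]
cabinet top [([153, 281], 0.67), ([208, 192], 0.21)]
drawer_handle scene [([222, 260], 0.8), ([273, 394], 0.6), ([263, 151], 0.27)]
drawer_handle top [([208, 415], 0.68), ([197, 282], 0.59)]
drawer_in scene [([270, 96], 0.48)]
drawer_in top [([160, 282], 0.6), ([204, 378], 0.58)]
strip_left scene []
strip_left top []
strip_right scene []
strip_right top [([206, 373], 0.44)]
dauber scene [([236, 361], 0.69), ([310, 114], 0.69), ([270, 99], 0.64)]
dauber top [([211, 189], 0.67)]
dauber_tip scene [([233, 363], 0.64)]
dauber_tip top [([206, 190], 0.64)]
dish scene [([233, 361], 0.63)]
dish top [([208, 192], 0.88)]
egg_cup scene [([200, 353], 0.75), ([234, 364], 0.74)]
egg_cup top [([246, 414], 0.69), ([248, 189], 0.55), ([260, 139], 0.44)]
egg_cup_wax scene [([192, 350], 0.81)]
egg_cup_wax top [([246, 188], 0.71)]
block0 scene [([260, 149], 0.76), ([272, 96], 0.69), ([207, 195], 0.59), ([230, 107], 0.55), ([198, 154], 0.52), ([223, 160], 0.48), ([234, 191], 0.46)]
block0 top [([206, 414], 0.77), ([270, 339], 0.75), ([166, 177], 0.74), ([205, 372], 0.66), ([249, 417], 0.66), ([248, 371], 0.6), ([229, 340], 0.6)]
lint_comb scene [([222, 251], 0.83)]
lint_comb top [([242, 285], 0.98), ([211, 130], 0.28)]
bottle scene [([277, 393], 0.92)]
bottle top [([166, 178], 0.82)]
flashlight scene [([320, 152], 0.74)]
flashlight top [([156, 368], 0.83)]
polish_tin scene [([263, 421], 0.71)]
polish_tin top [([173, 151], 0.81), ([210, 193], 0.68), ([202, 281], 0.47), ([248, 192], 0.19)]
button_jar scene [([306, 113], 0.91), ([201, 350], 0.61), ([223, 422], 0.42)]
button_jar top [([171, 401], 0.62), ([206, 189], 0.45)]
clothes_brush scene [([185, 394], 0.68), ([224, 423], 0.66)]
clothes_brush top [([214, 132], 0.66)]
shoehorn scene [([183, 393], 0.85)]
shoehorn top [([260, 136], 0.86), ([249, 189], 0.21)]
```

```bash
python3 - <<'E'
from h import *
np.set_printoptions(precision=4,suppress=True)
a=shot('scene');b=shot('top')
cr=np.hstack([cv2.resize(b['color'][185:300,325:440],(500,500),interpolation=cv2.INTER_CUBIC),])
cv2.imwrite('pics/crop1.png',cr[:,:,::-1])
cr=cv2.resize(b['color'][100:270,120:330],None,fx=3.6,fy=3.4,interpolation=cv2.INTER_CUBIC)
cv2.imwrite('pics/crop2.png',cr[:,:,::-1])
# blocks via silhouettes
import cv2
for c,im in (('top',b),('scene',a)):
    for s in silhouettes(c,'block0')[:9]:
        m=s['pixels'].astype(np.uint8);ys,xs=np.nonzero(m)
        col=im['color'][ys,xs].mean(0)
        cen=(ys.mean(),xs.mean());
        pts=np.array([onz(im,(y,x),.018)[:2] for y,x in zip(ys,xs)])
        (cx,cy),(w,h),ang=cv2.minAreaRect((pts*1000).astype(np.float32))
        print(c,np.round(cen),round(s['confidence'],2),col.round(),'w',onz(im,cen,.018)[:2],'rect',round(cx),round(cy),round(w),round(h),round(ang,1))
for th,z,ra,rb in [('wax',.036,(192,350),(246,188)),('dish',.004,(233,361),(208,192)),('handle',.116,(222,260),(197,282))]:
    print(th,onz(a,ra,z),onz(b,rb,z),tri([a,b],[ra,rb]))
E
```

```text
top [207. 418.] 0.66 [120.  79.  45.] w [ 0.5624 -0.3997] rect 563 -400 29 58 42.7
top [281. 377.] 0.63 [147.  40.  34.] w [ 0.3492 -0.2669] rect 349 -267 55 29 24.0
top [204. 376.] 0.58 [120.  78.  46.] w [ 0.5738 -0.2749] rect 573 -275 57 31 10.8
top [247. 417.] 0.51 [119.  77.  44.] w [ 0.4449 -0.3894] rect 445 -389 53 28 42.4
top [231. 341.] 0.48 [ 46. 123.  58.] w [ 0.4972 -0.1677] rect 498 -167 26 51 87.3
top [268. 341.] 0.48 [155.  42.  37.] w [ 0.3886 -0.1619] rect 389 -162 50 23 88.6
top [184. 281.] 0.47 [116. 114. 103.] w [0.6402 0.0031] rect 628 3 230 88 88.6
top [250. 372.] 0.44 [124.  81.  47.] w [ 0.4397 -0.2568] rect 440 -258 53 29 42.8
scene [262. 150.] 0.78 [123.  71.  28.] w [ 0.5799 -0.2766] rect 579 -277 66 28 11.9
scene [200. 193.] 0.67 [144.  10.   4.] w [ 0.3922 -0.1625] rect 393 -162 56 42 89.6
scene [267.  98.] 0.62 [111.  65.  26.] w [ 0.5709 -0.3996] rect 570 -399 42 59 49.1
scene [219. 157.] 0.59 [115.  66.  25.] w [ 0.4451 -0.2592] rect 445 -259 65 31 41.7
scene [228. 107.] 0.58 [114.  66.  26.] w [ 0.4532 -0.3898] rect 453 -390 70 31 47.6
scene [233. 192.] 0.48 [ 17. 105.  31.] w [ 0.5068 -0.1692] rect 504 -170 30 65 82.4
scene [194. 154.] 0.44 [150.  21.  10.] w [ 0.3542 -0.2682] rect 353 -269 76 30 24.1
scene [218. 427.] 0.41 [152. 108.  60.] w [0.5696 0.4518] rect 565 453 51 158 71.1
wax [0.4568 0.2684 0.036 ] [0.4621 0.2774 0.036 ] [0.4607 0.2718 0.0402]
dish [0.5754 0.2679 0.004 ] [0.5777 0.2716 0.004 ] [0.5769 0.2693 0.0058]
handle [0.579  0.0011 0.116 ] [0.5847 0.0045 0.116 ] [0.5835 0.0027 0.1215]
```

View pics/crop1.png

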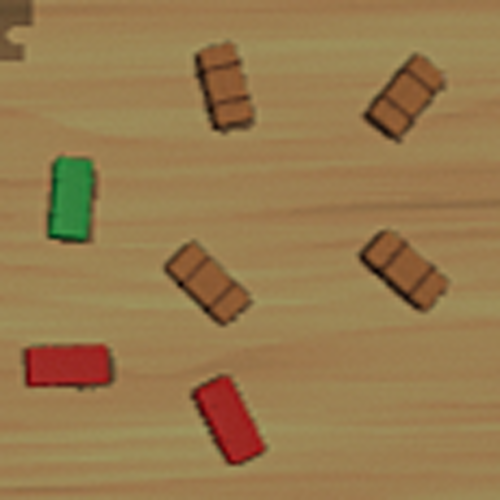

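View pics/crop2.png

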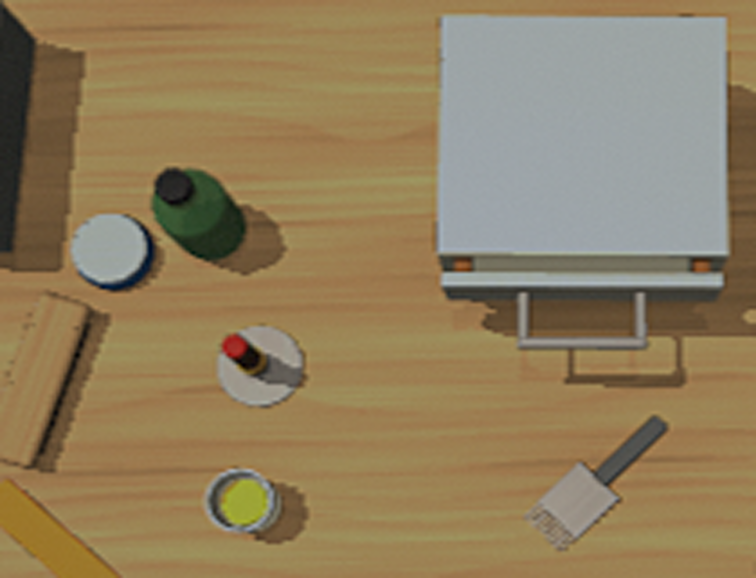

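View pics/wrist0.png

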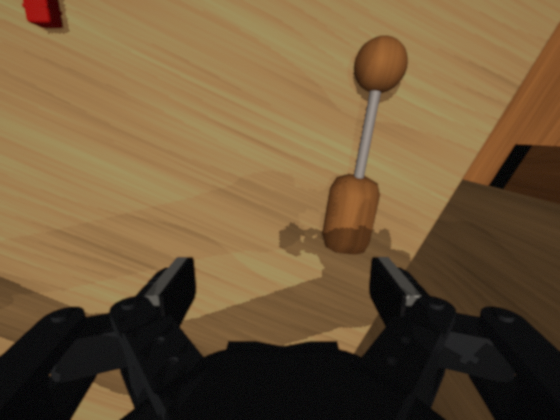

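```bash
cat >> h.py <<'E'
np.set_printoptions(precision=4,suppress=True)
def plan(p,az=None):
    """az: world azimuth wanted for tool y (mod 180). prints tx,ty,tz cm and turn"""
    o=env.get_obs();R=np.array(o['tool_rot']);P=np.array(o['tcp_pos'])
    d=R.T@(np.array(p)-P)*100
    cur=np.degrees(np.arctan2(R[1,1],R[0,1]));s=''
    if az is not None:
        t=-((az-cur+90)%180-90); s='turn %.1f (alt %.1f) j7 %.0f'%(t,t-180*np.sign(t),o['joint_pos'][6])
    print('tcp',P,'yaz %.1f'%cur,'open %.3f'%o['opening'],'F',np.array(o['force']).round(1),'t %.1f'%o['t'])
    print('move tx %.2f ty %.2f tz %.2f'%tuple(d),s)
E
python3 - <<'E'
from h import *
b=shot('top')
f=lambda u,v,z:onz(b,(100+v/3.4,120+u/3.6),z)
print(f(440,255,.145),f(727,255,.145),f(443,17,.145),f(725,17,.145))
print(f(519,346,.121),f(645,345,.121))
print(f(441,276,.136),f(722,275,.136))
# contrast view of scene near cabinet
a=shot('scene')
cv2.imwrite('pics/crop3.png',cv2.resize(a['color'][190:350,190:420],None,fx=3.4,fy=3.4,interpolation=cv2.INTER_CUBIC)[:,:,::-1])
plan([0.58,0.003,0.2],0)
E
```

```text
[0.6426 0.1112 0.145 ] [ 0.6374 -0.1046  0.145 ] [0.8405 0.1059 0.145 ] [ 0.8354 -0.1108  0.145 ]
[0.5718 0.0538 0.121 ] [ 0.5702 -0.042   0.121 ]
[0.6274 0.1112 0.136 ] [ 0.6231 -0.1012  0.136 ]
tcp [ 0.2685 -0.5919  0.1989] yaz -65.6 open 1.000 F [-0.2 -0.5 -0.8] t 2.4
move tx 52.94 ty -41.32 tz -0.11 turn -65.6 (alt 114.4) j7 -12
```

View pics/crop3.png

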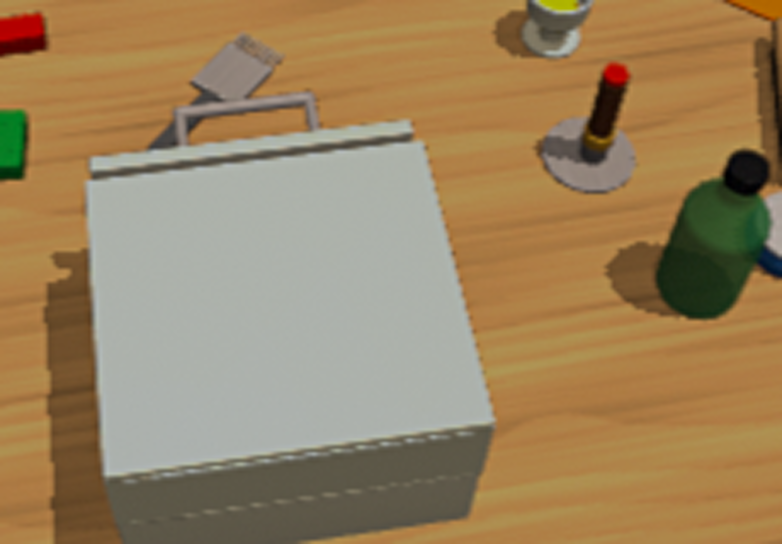

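```bash
python3 - <<'E'
from h import *
b=shot('top');a=shot('scene')
f=lambda u,v:(100+v/3.4,120+u/3.6)
g=lambda u,v:(190+v/3.4,190+u/3.4)
for p,q in (((519,346),(314,97)),((645,345),(178,108))):
    print(tri([b,a],[f(*p),g(*q)]),onz(a,g(*q),.121))
E
```

```text
[0.5736 0.0547 0.1105] [0.5819 0.0539 0.121 ]
[ 0.5711 -0.0409  0.1163] [ 0.575  -0.0397  0.121 ]
```

>>> jog_arm([
  {"jaw": 3.0, "tx": 52.9, "ty": -41.3, "tz": -2, "turn": -64},
  {"jaw": 3.0, "tx": 52.9, "ty": -41.3, "tz": -2, "turn": -64},
  {"jaw": 3.0, "tx": 52.9, "ty": -41.3, "tz": -2, "turn": -64},
  {"jaw": 3.0, "tx": 52.9, "ty": -41.3, "tz": -2, "turn": -64},
  {"jaw": 3.0, "tx": 52.9, "ty": -41.3, "tz": -2, "turn": -64},
  {"jaw": 3.0, "tx": 52.9, "ty": -41.3, "tz": -2, "turn": -64},
  {"jaw": 3.0, "tx": 52.9, "ty": -41.3, "tz": -2, "turn": -64},
  {"jaw": 3.0, "tx": 52.9, "ty": -41.3, "tz": -2, "turn": -64},
  {"jaw": 3.0, "tx": 52.9, "ty": -41.3, "tz": -2, "turn": -64},
  {"jaw": 3.0, "tx": 52.9, "ty": -41.3, "tz": -2, "turn": -64},
  {"jaw": 3.0, "tx": 52.9, "ty": -41.3, "tz": -2, "turn": -64},
  {"jaw": 3.0, "tx": 52.9, "ty": -41.3, "tz": -2, "turn": -64},
])

```text
t: 3.95
tcp_pos: [0.5807, 0.0086, 0.2195]
tool_rot: [[0.02, 1.0, 0.002], [1.0, -0.02, 0.003], [0.003, 0.002, -1.0]]
force: [-0.6, 0.6, 0.8]
opening: 0.36
```

>>> jog_arm([
  {"jaw": 3.4, "tx": -0.3, "ty": -0.6, "tz": 3},
  {"jaw": 3.4, "tx": -0.3, "ty": -0.6, "tz": 6},
  {"jaw": 3.4, "tx": -0.3, "ty": -0.6, "tz": 7},
  {"jaw": 3.4, "tx": -0.3, "ty": -0.6, "tz": 7},
])

```text
invalid input at $.targets[0]: expected keys jaw, tx, ty, tz, turn
```

```bash
python3 - <<'E'
from h import *
w=shot('wrist','w1.png');plan([.575,.005,.098],-1.4)
for x in (.565,.575,.585):
  print(x,proj(w,[[x,.05,.121],[x,-.04,.121]]).round().tolist())
print(proj(w,[env.get_obs()['tcp_pos']]))
E
```

```text
tcp [0.58   0.0053 0.219 ] yaz -1.3 open 0.351 F [ 0.3 -1.   1. ] t 4.0
move tx -0.05 ty -0.50 tz 12.10 turn 0.1 (alt -179.9) j7 -22
0.565 [[263.0, 160.0], [267.0, 251.0]]
0.575 [[274.0, 160.0], [277.0, 250.0]]
0.585 [[285.0, 160.0], [287.0, 250.0]]
[[280.0462 244.4179]]
```

View pics/w1.png

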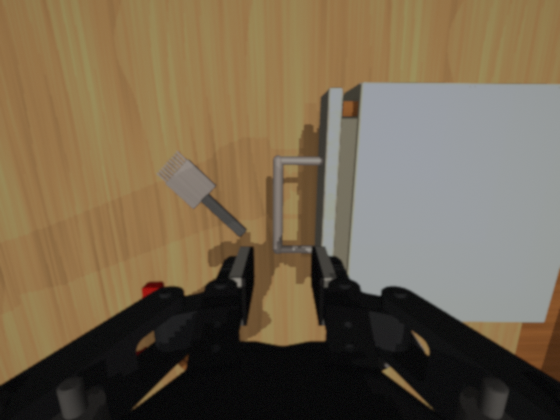

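The wrist view shows the handle bar at column 277, rows 157–250, which puts it at x≈0.578. It lies between the fingers.

>>> jog_arm([
  {"jaw": 3.4, "tx": 0, "ty": -0.2, "tz": 4, "turn": 0},
  {"jaw": 3.4, "tx": 0, "ty": -0.2, "tz": 8, "turn": 0},
  {"jaw": 3.4, "tx": 0, "ty": -0.2, "tz": 10.5, "turn": 0},
  {"jaw": 3.4, "tx": 0, "ty": -0.2, "tz": 12.1, "turn": 0},
  {"jaw": 3.4, "tx": 0, "ty": -0.2, "tz": 12.1, "turn": 0},
  {"jaw": 0.5, "tx": 0, "ty": -0.2, "tz": 12.1, "turn": 0},
  {"jaw": 0.5, "tx": 0, "ty": -0.2, "tz": 12.1, "turn": 0},
  {"jaw": 0.5, "tx": 0, "ty": -0.2, "tz": 12.1, "turn": 0},
  {"jaw": 0.5, "tx": 0, "ty": -0.2, "tz": 12.1, "turn": 0},
])

```text
t: 5.12
tcp_pos: [0.5779, 0.0027, 0.0983]
tool_rot: [[0.028, 1.0, 0.001], [1.0, -0.028, -0.0], [-0.0, 0.001, -1.0]]
force: [-0.0, 0.7, -0.3]
opening: 0.055
```

```bash
python3 - <<'E'
from h import *
w=shot('wrist','w2.png');shot('top','t2.png')
b=shot('scene');cv2.imwrite('pics/s2.png',cv2.resize(b['color'][120:350,150:400],None,fx=3,fy=2.6,interpolation=cv2.INTER_CUBIC)[:,:,::-1])
plan([.575,.005,.098],-1.4)
E
```

```text
tcp [0.5777 0.0028 0.098 ] yaz -1.6 open 0.054 F [-0.2 -0.1 -0.6] t 5.3
move tx 0.22 ty -0.28 tz 0.00 turn -0.2 (alt 179.8) j7 -28
```

View pics/w2.png

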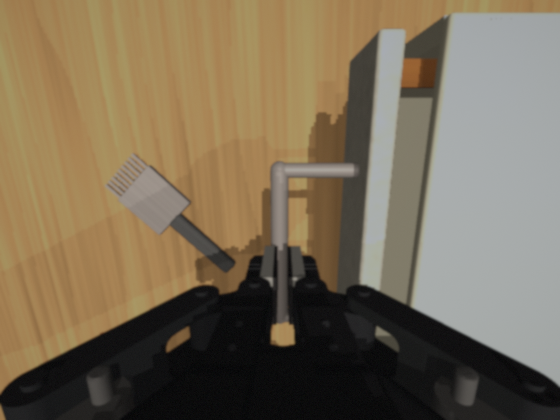

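View pics/s2.png

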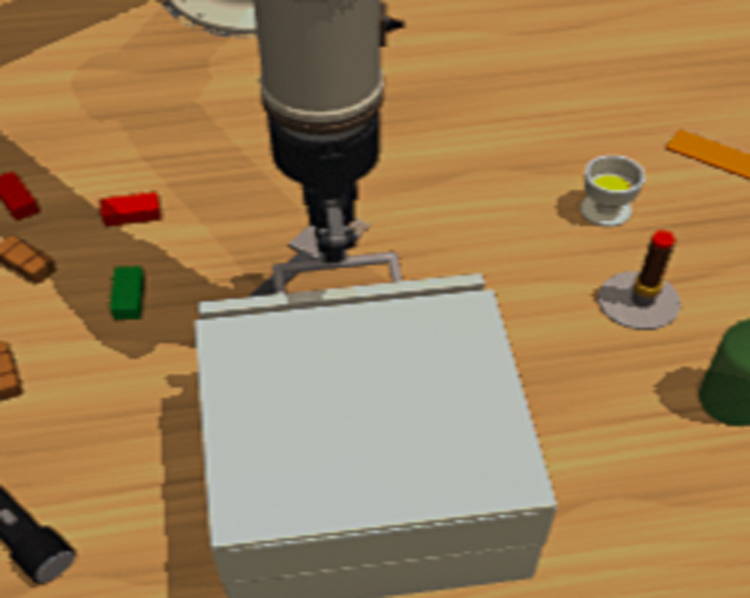

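The bar runs between the fingers, from about (278,170) down to the pads at (282,270), so I'll pull now.

>>> jog_arm([
  {"jaw": 0.5, "tx": 0, "ty": -0.8, "tz": 0, "turn": 0},
  {"jaw": 0.5, "tx": 0, "ty": -2, "tz": 0, "turn": 0},
  {"jaw": 0.5, "tx": 0, "ty": -3.5, "tz": 0, "turn": 0},
  {"jaw": 0.5, "tx": 0, "ty": -5, "tz": 0, "turn": 0},
  {"jaw": 0.5, "tx": 0, "ty": -6.5, "tz": 0, "turn": 0},
  {"jaw": 0.5, "tx": 0, "ty": -8, "tz": 0, "turn": 0},
  {"jaw": 0.5, "tx": 0, "ty": -9, "tz": 0, "turn": 0},
  {"jaw": 0.5, "tx": 0, "ty": -10, "tz": 0, "turn": 0},
  {"jaw": 0.5, "tx": 0, "ty": -10, "tz": 0, "turn": 0},
])

```text
t: 6.4
tcp_pos: [0.4771, 0.0054, 0.0979]
tool_rot: [[0.028, 1.0, -0.0], [1.0, -0.028, -0.0], [-0.0, -0.0, -1.0]]
force: [0.5, 0.4, -0.5]
opening: 0.057
```

```bash
python3 - <<'E'
from h import *
w=shot('wrist','w3.png')
plan([.575,.005,.098],-1.4)
E
```

```text
tcp [0.4778 0.0054 0.098 ] yaz -1.6 open 0.062 F [0.7 0.8 0.9] t 6.5
move tx 0.23 ty 9.72 tz 0.01 turn -0.2 (alt 179.8) j7 -28
```

View pics/w3.png

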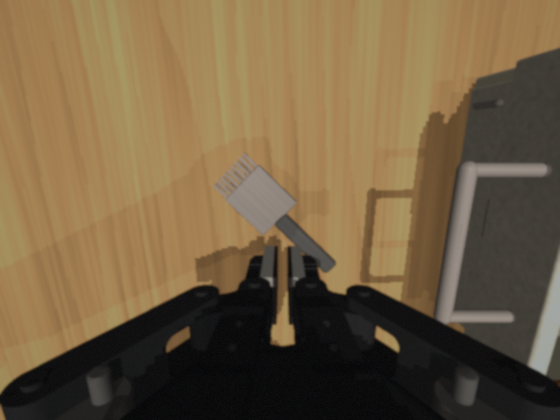

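```bash
python3 - <<'E'
from h import *
w=shot('wrist');R,_=cv2.Rodrigues(np.array(w['rvec'],float));o=-R.T@np.array(w['tvec'],float).ravel()
P=np.array(env.get_obs()['tcp_pos']);print(w['K'],o-P,R)
t=shot('top','t3.png')
import copy
def at(tcp):
    i=dict(w);i['tvec']=-R@(o-P+np.array(tcp));return i
w1=at([.5803,.0053,.219]);w2=at([.5778,.0028,.098])
# left corner of bar (before / after)
print('tri', tri([w1,w2],[(157,278),(170,279)]))
print([onz(w2,(170,279),z) for z in (.09,.116)], [onz(w1,(157,278),z) for z in (.09,.116)])
print('now',[onz(w,(168,466),z) for z in (.09,.1,.116)],[onz(w,(318,441),z) for z in (.09,.1,.116)])
b=cv2.resize(t['color'][80:270,180:390],None,fx=3.6,fy=3.1,interpolation=cv2.INTER_CUBIC);cv2.imwrite('pics/t3c.png',b[:,:,::-1])
E
```

```text
[[291.0645   0.     282.1932]
 [  0.     291.0645 211.6467]
 [  0.       0.       1.    ]] [0.002  0.0665 0.1739] [[ 0.9996 -0.0284  0.0012]
 [-0.0277 -0.9637  0.2657]
 [-0.0064 -0.2656 -0.9641]]
tri [0.5777 0.0474 0.0999]
[array([0.5774, 0.0461, 0.09  ]), array([0.5777, 0.0494, 0.116 ])] [array([0.5776, 0.0466, 0.09  ]), array([0.578 , 0.0487, 0.116 ])]
now [array([0.5943, 0.0467, 0.09  ]), array([0.588 , 0.0481, 0.1   ]), array([0.578 , 0.0503, 0.116 ])] [array([ 0.5913, -0.0611,  0.09  ]), array([ 0.5852, -0.0538,  0.1   ]), array([ 0.5754, -0.0421,  0.116 ])]
```

View pics/t3c.png

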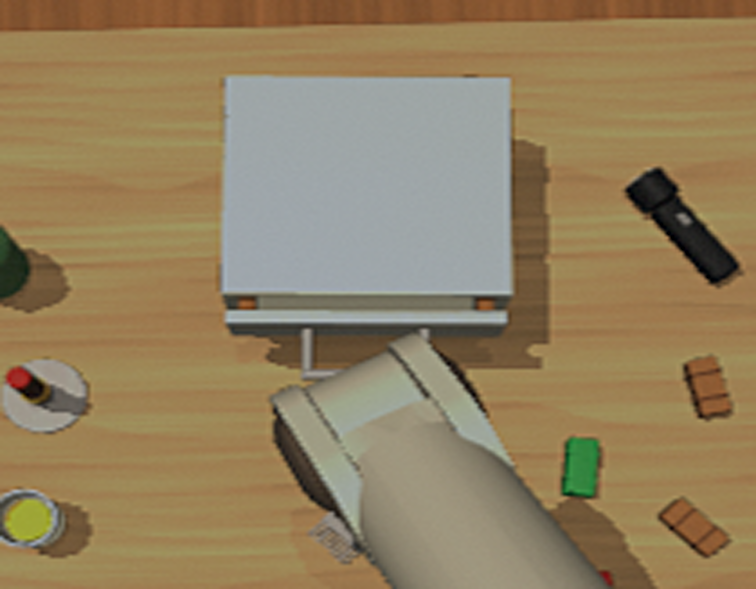

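>>> jog_arm([
  {"jaw": 3.4, "tx": 0, "ty": 0, "tz": -6, "turn": 0},
  {"jaw": 3.4, "tx": 0, "ty": 5, "tz": -7, "turn": 0},
  {"jaw": 3.4, "tx": 0, "ty": 9.95, "tz": -7, "turn": 0},
  {"jaw": 3.4, "tx": 0, "ty": 9.95, "tz": -7, "turn": 0},
  {"jaw": 3.4, "tx": 0, "ty": 9.95, "tz": -4, "turn": 0},
  {"jaw": 3.4, "tx": 0, "ty": 9.95, "tz": -1, "turn": 0},
  {"jaw": 3.4, "tx": 0, "ty": 9.95, "tz": 1, "turn": 0},
  {"jaw": 3.4, "tx": 0, "ty": 9.95, "tz": 1, "turn": 0},
])

```text
t: 7.55
tcp_pos: [0.5755, 0.0028, 0.0864]
tool_rot: [[0.028, 1.0, -0.003], [1.0, -0.028, 0.0], [0.0, -0.003, -1.0]]
force: [0.1, 0.4, -0.0]
opening: 0.397
```

```bash
python3 - <<'E'
from h import *
w=shot('wrist','w4.png');plan([.577,.005,.098],-1.4)
b=shot('scene');cv2.imwrite('pics/s4.png',cv2.resize(b['color'][180:260,210:320],None,fx=7,fy=7,interpolation=cv2.INTER_CUBIC)[:,:,::-1])
print(proj(w,[[.577,.005,.116]]))
E
```

```text
tcp [0.5767 0.0031 0.0877] yaz -1.6 open 0.398 F [-0.6 -0.3  0.2] t 7.6
move tx 0.19 ty 0.02 tz -1.03 turn -0.2 (alt 179.8) j7 -29
[[283.4263 255.729 ]]
```

View pics/w4.png

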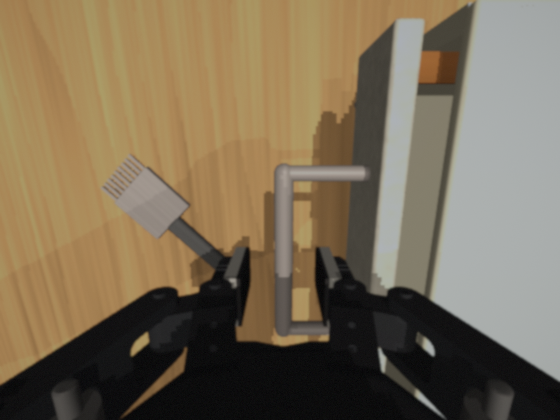

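View pics/s4.png

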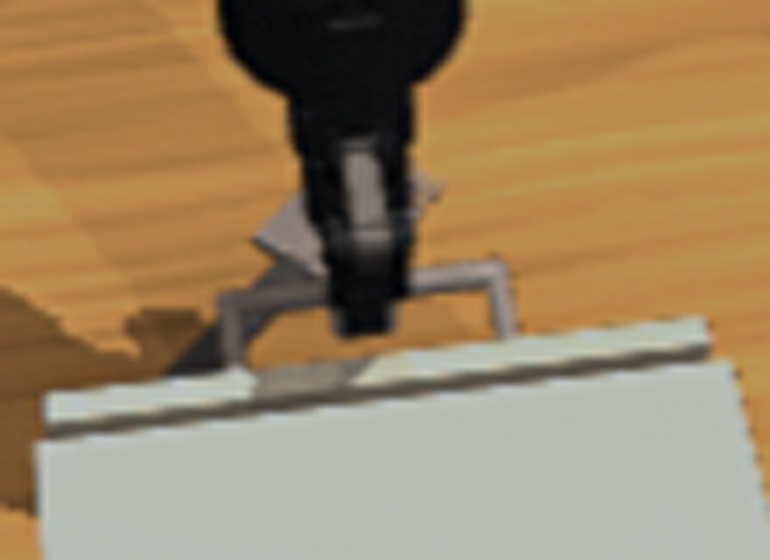

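The bar is at column 285 between the open fingers, and in the scene view the rear finger hides the bar, so it reaches below it. I'll close fully.

>>> jog_arm([
  {"jaw": 0.2, "tx": 0, "ty": 0, "tz": 0, "turn": 0},
  {"jaw": 0.2, "tx": 0, "ty": 0, "tz": 0, "turn": 0},
  {"jaw": 0.2, "tx": 0, "ty": 0, "tz": 0, "turn": 0},
  {"jaw": 0.2, "tx": 0, "ty": 0, "tz": 0, "turn": 0},
])

```text
t: 8.15
tcp_pos: [0.5778, 0.0028, 0.0887]
tool_rot: [[0.028, 1.0, 0.001], [1.0, -0.028, -0.0], [-0.0, 0.001, -1.0]]
force: [-1.0, -0.8, 5.7]
opening: 0.022
```

```bash
python3 - <<'E'
from h import *
w=shot('wrist','w5.png');plan([.577,.005,.098],-1.4)
E
```

```text
tcp [0.5778 0.0027 0.0887] yaz -1.6 open 0.024 F [-0.8 -1.2  4.9] t 8.2
move tx 0.22 ty -0.08 tz -0.93 turn -0.2 (alt 179.8) j7 -29
```

View pics/w5.png

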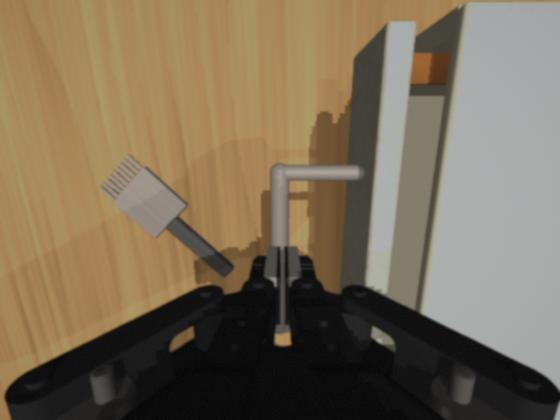

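```bash
python3 - <<'E'
from h import *
w=shot('wrist');R,_=cv2.Rodrigues(np.array(w['rvec'],float));o=-R.T@np.array(w['tvec'],float).ravel()
P=np.array(env.get_obs()['tcp_pos'])
def at(tcp):
    i=dict(w);i['tvec']=-R@(o-P+np.array(tcp));return i
print('offset',o-P)
w1=at([.5803,.0053,.219]);w4=at([.5767,.003,.087]);w3=at([.4778,.0054,.098])
print('L', tri([w1,w4,w3],[(158,278),(173,284),(168,466)]), tri([w4,w3],[(173,284),(168,466)]))
print('R', tri([w1,w4,w3],[(250,278),(328,284),(318,442)]),tri([w4,w3],[(328,284),(318,442)]))
E
python3 - <<'E'
import cv2
a=cv2.imread('pics/w1.png')[130:270,240:360];b=cv2.imread('pics/w3.png')[130:350,400:520]
cv2.imwrite('pics/c_w1.png',cv2.resize(a,None,fx=4,fy=4));cv2.imwrite('pics/c_w3.png',cv2.resize(b,None,fx=2.7,fy=2.7))
E
```

```text
offset [0.0022 0.0665 0.1739]
L [0.579  0.049  0.1142] [0.5796 0.0496 0.1135]
R [ 0.5767 -0.0443  0.1134] [ 0.5771 -0.043   0.1137]
```

View pics/c_w1.png

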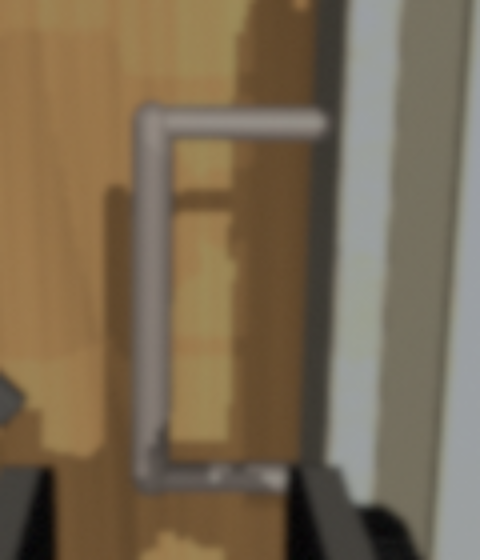

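```bash
python3 - <<'E'
from h import *
w=shot('wrist');P=np.array(env.get_obs()['tcp_pos'])
for dz in (0,.01,.02,.03):
    print(dz,proj(w,[P+[0,.011,dz],P+[0,0,dz],P+[0,-.011,dz]]).round(1).tolist())
print(env.get_obs()['joint_pos'])
cv2.imwrite('pics/w6.png',cv2.resize(w['color'][220:360,220:345],None,fx=5,fy=4,interpolation=cv2.INTER_CUBIC)[:,:,::-1])
E
```

```text
0 [[280.6, 223.4], [281.1, 239.8], [281.6, 255.8]]
0.01 [[280.6, 228.5], [281.1, 245.8], [281.7, 262.5]]
0.02 [[280.5, 234.2], [281.1, 252.4], [281.7, 270.0]]
0.03 [[280.5, 240.7], [281.1, 259.9], [281.7, 278.3]]
[ 30.8665  34.4601 -44.8869 104.2731  29.7517  53.6557 -28.8135]
```

View pics/w6.png

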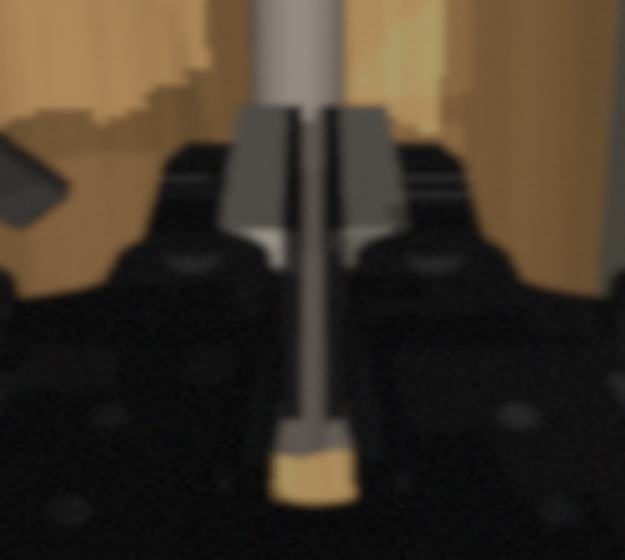

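>>> jog_arm([
  {"jaw": 3.4, "tx": 0, "ty": 0, "tz": 0, "turn": 0},
  {"jaw": 3.4, "tx": 0, "ty": 0, "tz": 0, "turn": 0},
  {"jaw": 3.4, "tx": 0, "ty": 0, "tz": 0, "turn": 0},
  {"jaw": 3.4, "tx": 0, "ty": 0, "tz": 1, "turn": 0},
  {"jaw": 3.4, "tx": 0, "ty": 0, "tz": 2, "turn": 0},
  {"jaw": 3.4, "tx": 0, "ty": 0, "tz": 2.4, "turn": 0},
  {"jaw": 3.4, "tx": 0, "ty": 0, "tz": 2.4, "turn": 0},
  {"jaw": 0.2, "tx": 0, "ty": 0, "tz": 2.4, "turn": 0},
  {"jaw": 0.2, "tx": 0, "ty": 0, "tz": 2.4, "turn": 0},
  {"jaw": 0.2, "tx": 0, "ty": 0, "tz": 2.4, "turn": 0},
  {"jaw": 0.2, "tx": 0, "ty": 0, "tz": 2.4, "turn": 0},
])

```text
t: 9.68
tcp_pos: [0.5768, 0.0028, 0.0637]
tool_rot: [[0.028, 1.0, -0.001], [1.0, -0.028, 0.0], [0.0, -0.001, -1.0]]
force: [-1.4, 0.4, -0.9]
opening: 0.095
```

```bash
python3 - <<'E'
from h import *
w=shot('wrist','w5.png');plan([.577,.005,.098],-1.4)
cv2.imwrite('pics/w7.png',cv2.resize(w['color'][220:360,220:345],None,fx=5,fy=4,interpolation=cv2.INTER_CUBIC)[:,:,::-1])
E
```

```text
tcp [0.5768 0.0028 0.0637] yaz -1.6 open 0.095 F [-1.  -0.3 -1. ] t 9.7
move tx 0.22 ty 0.01 tz -3.43 turn -0.2 (alt 179.8) j7 -30
```

View pics/w7.png

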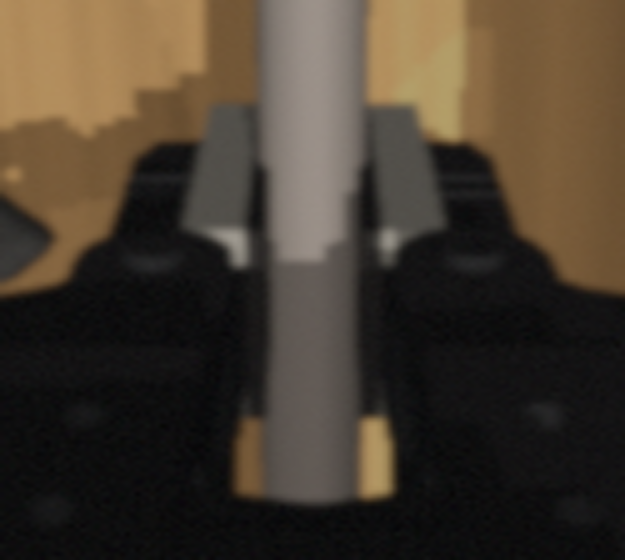

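>>> jog_arm([
  {"jaw": 0.2, "tx": 0, "ty": -0.8, "tz": 0, "turn": 0},
  {"jaw": 0.2, "tx": 0, "ty": -2, "tz": 0, "turn": 0},
  {"jaw": 0.2, "tx": 0, "ty": -3.5, "tz": 0, "turn": 0},
  {"jaw": 0.2, "tx": 0, "ty": -5, "tz": 0, "turn": 0},
  {"jaw": 0.2, "tx": 0, "ty": -6.5, "tz": 0, "turn": 0},
  {"jaw": 0.2, "tx": 0, "ty": -8, "tz": 0, "turn": 0},
  {"jaw": 0.2, "tx": 0, "ty": -9, "tz": 0, "turn": 0},
  {"jaw": 0.2, "tx": 0, "ty": -10, "tz": 0, "turn": 0},
  {"jaw": 0.2, "tx": 0, "ty": -10, "tz": 0, "turn": 0},
])

```text
t: 10.85
tcp_pos: [0.4755, 0.0057, 0.0637]
tool_rot: [[0.028, 1.0, -0.002], [1.0, -0.028, -0.0], [-0.0, -0.002, -1.0]]
force: [-1.9, 2.8, -9.0]
opening: 0.095
```

```bash
python3 - <<'E'
from h import *
t=shot('top','t8.png')
cv2.imwrite('pics/t8c.png',cv2.resize(t['color'][80:270,180:390],None,fx=3.6,fy=3.1,interpolation=cv2.INTER_CUBIC)[:,:,::-1])
plan([.577,.005,.098],-1.4)
E
```

```text
tcp [0.476  0.0057 0.0637] yaz -1.6 open 0.090 F [-1.3  3.2 -8.9] t 10.9
move tx 0.21 ty 10.09 tz -3.44 turn -0.2 (alt 179.8) j7 -31
```

View pics/t8c.png

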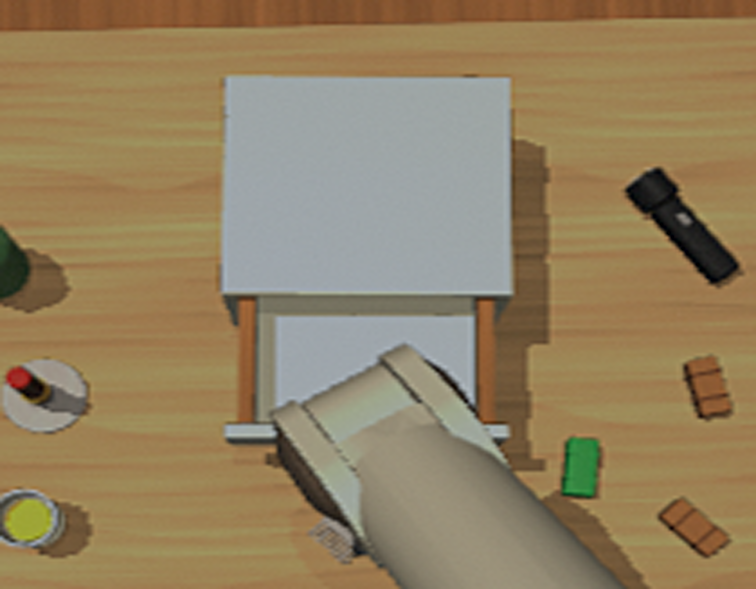

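>>> jog_arm([
  {"jaw": 0.2, "tx": 0, "ty": -0.5, "tz": 0, "turn": 0},
  {"jaw": 0.2, "tx": 0, "ty": -1.0, "tz": 0, "turn": 0},
  {"jaw": 0.2, "tx": 0, "ty": -1.4, "tz": 0, "turn": 0},
  {"jaw": 0.2, "tx": 0, "ty": -1.7, "tz": 0, "turn": 0},
  {"jaw": 0.2, "tx": 0, "ty": -1.9, "tz": 0, "turn": 0},
  {"jaw": 0.2, "tx": 0, "ty": -1.9, "tz": 0, "turn": 0},
])

```text
t: 11.65
tcp_pos: [0.4588, 0.0062, 0.0638]
tool_rot: [[0.028, 1.0, 0.001], [1.0, -0.028, 0.001], [0.001, 0.001, -1.0]]
force: [4.5, 3.5, -19.9]
opening: 0.093
```

>>> jog_arm([
  {"jaw": 0.2, "tx": 0, "ty": -0.3, "tz": 0, "turn": 0},
  {"jaw": 0.2, "tx": 0, "ty": -0.5, "tz": 0, "turn": 0},
  {"jaw": 0.2, "tx": 0, "ty": -0.5, "tz": 0, "turn": 0},
])

```text
t: 12.02
tcp_pos: [0.4591, 0.0064, 0.064]
tool_rot: [[0.029, 1.0, 0.01], [1.0, -0.029, 0.004], [0.004, 0.01, -1.0]]
force: [20.1, 2.7, -40.6]
opening: 0.09
```

At the stop: the pull force rose to 20 N and there was no further travel. I'll ease off, release and rise.

>>> jog_arm([
  {"jaw": 0.2, "tx": 0, "ty": 0.6, "tz": 0, "turn": 0},
  {"jaw": 0.2, "tx": 0, "ty": 0.6, "tz": 0, "turn": 0},
  {"jaw": 3.4, "tx": 0, "ty": 0.6, "tz": 0, "turn": 0},
  {"jaw": 3.4, "tx": 0, "ty": 0.6, "tz": 0, "turn": 0},
  {"jaw": 3.4, "tx": 0, "ty": 0.6, "tz": 0, "turn": 0},
  {"jaw": 3.4, "tx": 0, "ty": 0.6, "tz": -5, "turn": 0},
  {"jaw": 3.4, "tx": 0, "ty": 0.6, "tz": -10, "turn": 0},
  {"jaw": 3.4, "tx": 0, "ty": 0.6, "tz": -14, "turn": 0},
  {"jaw": 3.4, "tx": -15, "ty": -2, "tz": -14, "turn": 0},
  {"jaw": 5, "tx": -20, "ty": -2, "tz": -14, "turn": 0},
  {"jaw": 5, "tx": -26, "ty": -2, "tz": -14, "turn": 0},
  {"jaw": 5, "tx": -26, "ty": -2, "tz": -14, "turn": 0},
])

```text
t: 13.52
tcp_pos: [0.4267, -0.244, 0.2048]
tool_rot: [[0.028, 1.0, 0.001], [1.0, -0.028, -0.002], [-0.002, 0.001, -1.0]]
force: [0.5, -0.3, 0.6]
opening: 0.588
```

```bash
python3 - <<'E'
from h import *
t=shot('top','t9.png')
cv2.imwrite('pics/t9c.png',cv2.resize(t['color'][80:270,180:390],None,fx=3.6,fy=3.1,interpolation=cv2.INTER_CUBIC)[:,:,::-1])
w=shot('wrist','w9.png')
plan([.44,-.258,.098],-1.4)
E
```

```text
tcp [ 0.4249 -0.25    0.2039] yaz -2.3 open 0.588 F [-0.2 -0.  -0.2] t 13.6
move tx -0.70 ty 1.55 tz 10.59 turn -0.9 (alt 179.1) j7 12
```

View pics/t9c.png

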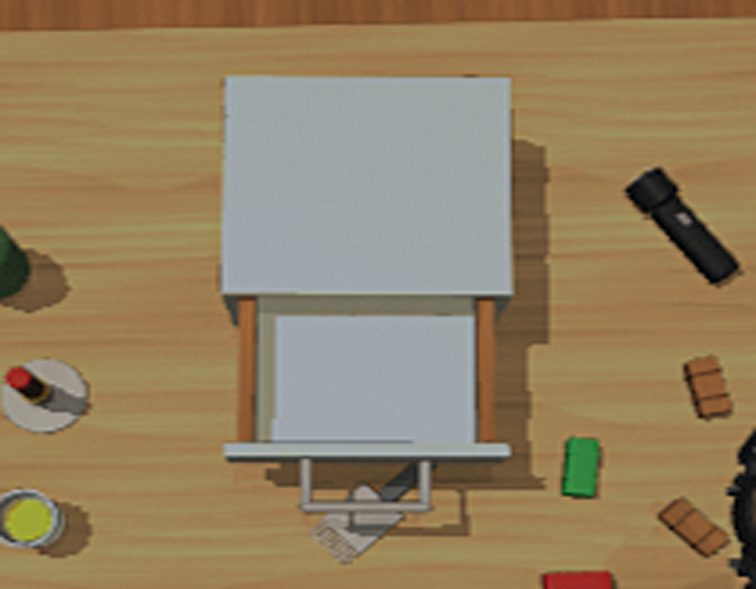

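View pics/w9.png

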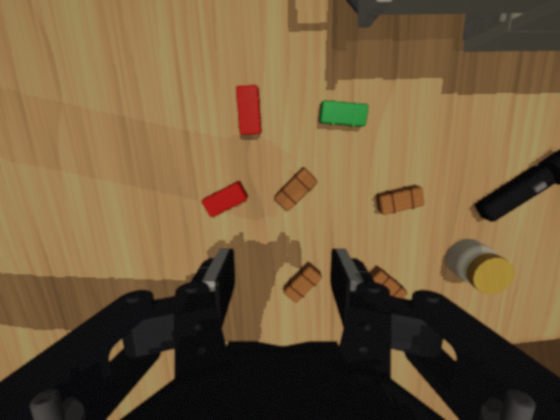

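The drawer is out: its front is at crop row 452, both brown strips are exposed and the handle is intact. The wrist view shows four brown striped blocks: (297,189), (401,200), (302,283) and (388,283).

```bash
cat >> h.py <<'E'
def blocks(cam='wrist',im=None):
    im=im or shot(cam)
    out=[]
    for s in silhouettes(cam,'block0'):
        m=s['pixels'].astype(np.uint8);ys,xs=np.nonzero(m)
        col=im['color'][ys,xs].mean(0)
        pts=np.array([onz(im,(y,x),.02)[:2] for y,x in zip(ys,xs)])
        (cx,cy),(w,h),ang=cv2.minAreaRect((pts*1000).astype(np.float32))
        # long-axis azimuth
        c=np.cov(pts.T);v=np.linalg.eigh(c)[1][:,1];az=np.degrees(np.arctan2(v[1],v[0]))%180
        brown=col[0]>1.2*col[1] and col[1]>1.4*col[2] and col[0]<2.2*col[1]
        out.append((cx,cy,w,h,az))
        print('BROWN' if brown else '     ',round(s['confidence'],2),[int(xs.mean()),int(ys.mean())],'xy mm',round(cx),round(cy),'wh',round(w),round(h),'long az %.0f'%az,col.round())
    return out
E
python3 - <<'E'
from h import *
blocks();plan([.445,-.26,.1])
E
```

```text
0.95 [342, 117] xy mm 500 -171 wh 26 56 long az 173 [ 55. 133.  62.]
      0.92 [248, 113] xy mm 390 -163 wh 27 55 long az 91 [159.  43.  34.]
BROWN 0.91 [301, 285] xy mm 447 -389 wh 61 34 long az 52 [122.  80.  43.]
      0.84 [224, 202] xy mm 352 -268 wh 57 27 long az 26 [156.  31.  23.]
BROWN 0.76 [295, 191] xy mm 441 -258 wh 55 29 long az 45 [131.  85.  45.]
BROWN 0.68 [398, 202] xy mm 572 -276 wh 60 30 long az 10 [123.  80.  42.]
BROWN 0.66 [388, 283] xy mm 567 -392 wh 17 65 long az 138 [114.  76.  41.]
tcp [ 0.4265 -0.2429  0.204 ] yaz -1.8 open 0.589 F [-0.2  1.   0.5] t 13.7
move tx -1.65 ty 1.90 tz 10.40
```

```bash
python3 - <<'E'
from h import *
for i in range(4):
    shot('wrist');o=env.get_obs();print(o['tcp_pos'],o['qvel'])
plan([.441,-.258,.03],-47)
E
```

```text
[ 0.427  -0.2413  0.2041] [-1.4284 -0.6289 -1.4347  0.5212  0.008  -0.0403  0.0002]
[ 0.4272 -0.2405  0.2041] [-0.8172 -0.3288 -0.6948  0.2846  0.124  -0.0147  0.0482]
[ 0.4274 -0.2401  0.2041] [-0.5381 -0.1127 -0.0386  0.1798  0.094  -0.0317  0.1129]
[ 0.4274 -0.2401  0.2042] [-0.3315  0.0163  0.102  -0.0364  0.1662  0.0406  0.0911]
tcp [ 0.4274 -0.2401  0.2042] yaz -1.4 open 0.583 F [0.1 1.1 0.2] t 13.9
move tx -1.75 ty 1.40 tz 17.42 turn 45.6 (alt -134.4) j7 12
```

>>> jog_arm([
  {"jaw": 5, "tx": -1.7, "ty": 1.3, "tz": 4, "turn": 10},
  {"jaw": 5, "tx": -1.7, "ty": 1.3, "tz": 8, "turn": 20},
  {"jaw": 5, "tx": -1.7, "ty": 1.3, "tz": 12, "turn": 30},
  {"jaw": 5, "tx": -1.7, "ty": 1.3, "tz": 16, "turn": 40},
  {"jaw": 5, "tx": -1.7, "ty": 1.3, "tz": 17.4, "turn": 45.6},
  {"jaw": 5, "tx": -1.7, "ty": 1.3, "tz": 17.4, "turn": 45.6},
  {"jaw": 5, "tx": -1.7, "ty": 1.3, "tz": 17.4, "turn": 45.6},
])

```text
t: 14.8
tcp_pos: [0.4406, -0.2585, 0.0308]
tool_rot: [[0.731, 0.682, 0.001], [0.682, -0.731, -0.001], [0.001, 0.001, -1.0]]
force: [-0.2, -0.0, 0.4]
opening: 0.589
```

```bash
python3 - <<'E'
from h import *
w=shot('wrist','w10.png');blocks('wrist',w)
plan([.441,-.258,-.015],-47)
E
```

```text
BROWN 0.94 [283, 230] xy mm 443 -259 wh 57 26 long az 44 [125.  79.  42.]
BROWN 0.74 [531, 240] xy mm 552 -386 wh 36 40 long az 117 [102.  65.  34.]
      0.64 [123, 191] xy mm 393 -164 wh 35 57 long az 94 [144.  26.  19.]
BROWN 0.59 [455, 99] xy mm 573 -277 wh 59 34 long az 8 [122.  79.  42.]
      0.59 [243, 66] xy mm 501 -172 wh 29 54 long az 174 [ 54. 133.  64.]
BROWN 0.57 [402, 362] xy mm 428 -398 wh 30 12 long az 80 [84. 53. 28.]
      0.57 [230, 311] xy mm 372 -272 wh 39 5 long az 26 [110.  26.  17.]
tcp [ 0.4405 -0.2591  0.031 ] yaz -47.1 open 0.585 F [-0.3 -0.2 -0.2] t 14.9
move tx 0.10 ty -0.06 tz 4.60 turn -0.1 (alt 179.9) j7 -40
```

View pics/w10.png

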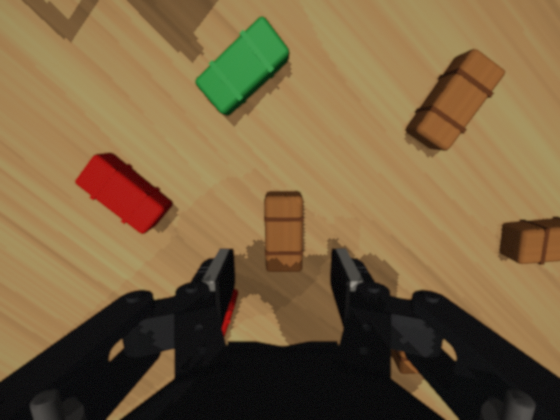

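>>> jog_arm([
  {"jaw": 5, "tx": 0.1, "ty": 0, "tz": 2, "turn": 0},
  {"jaw": 5, "tx": 0.1, "ty": 0, "tz": 3.1, "turn": 0},
  {"jaw": 5, "tx": 0.1, "ty": 0, "tz": 3.1, "turn": 0},
])

```text
t: 15.28
tcp_pos: [0.439, -0.2576, -0.0025]
tool_rot: [[0.734, 0.68, -0.002], [0.68, -0.734, 0.002], [-0.001, -0.003, -1.0]]
force: [-0.2, -0.3, -0.8]
opening: 0.589
```

>>> jog_arm([
  {"jaw": 5, "tx": 0, "ty": 0, "tz": 0.6, "turn": 0},
  {"jaw": 5, "tx": 0, "ty": 0, "tz": 1.2, "turn": 0},
  {"jaw": 5, "tx": 0, "ty": 0, "tz": 1.2, "turn": 0},
])

```text
t: 15.65
tcp_pos: [0.4399, -0.2581, -0.0135]
tool_rot: [[0.734, 0.68, -0.001], [0.68, -0.734, 0.0], [-0.0, -0.001, -1.0]]
force: [-0.3, 0.3, -0.1]
opening: 0.585
```

>>> jog_arm([
  {"jaw": 4.5, "tx": 0, "ty": 0, "tz": 0.4, "turn": 0},
  {"jaw": 4.5, "tx": 0, "ty": 0, "tz": 0.4, "turn": 0},
])

```text
t: 15.9
tcp_pos: [0.4401, -0.2582, -0.0172]
tool_rot: [[0.734, 0.679, -0.0], [0.679, -0.734, 0.0], [-0.0, -0.0, -1.0]]
force: [0.4, 0.2, 0.0]
opening: 0.526
```

```bash
python3 - <<'E'
from h import *
w=shot('wrist','w11.png')
plan([.441,-.258,-.015],-47)
E
```

```text
tcp [ 0.4402 -0.2583 -0.0171] yaz -47.2 open 0.526 F [-0.5  0.   0.8] t 15.9
move tx 0.08 ty 0.04 tz -0.21 turn -0.2 (alt 179.8) j7 -43
```

View pics/w11.png

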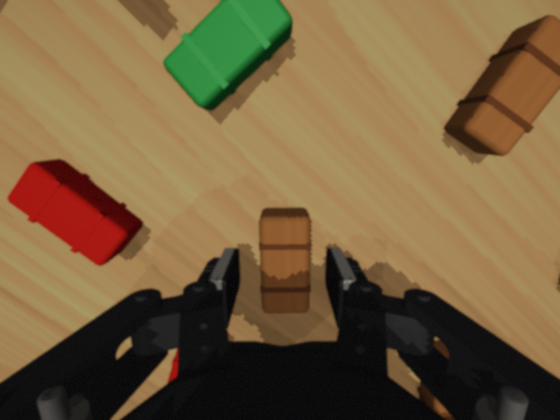

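>>> jog_arm([
  {"jaw": 4.0, "tx": 0, "ty": 0, "tz": 0.4, "turn": 0},
  {"jaw": 4.0, "tx": 0, "ty": 0, "tz": 0.4, "turn": 0},
  {"jaw": 1.5, "tx": 0, "ty": 0, "tz": 0.4, "turn": 0},
  {"jaw": 1.5, "tx": 0, "ty": 0, "tz": 0.4, "turn": 0},
  {"jaw": 1.5, "tx": 0, "ty": 0, "tz": 0.4, "turn": 0},
])

```text
t: 16.58
tcp_pos: [0.4405, -0.2583, -0.0208]
tool_rot: [[0.734, 0.679, 0.0], [0.679, -0.734, -0.0], [0.0, 0.0, -1.0]]
force: [-0.7, -0.1, 3.4]
opening: 0.285
```

```bash
python3 - <<'E'
from h import *
w=shot('wrist','w12.png')
plan([.441,-.258,-.015],-47)
E
```

```text
tcp [ 0.4405 -0.2583 -0.0209] yaz -47.2 open 0.285 F [-0.7  0.5  3.5] t 16.6
move tx 0.06 ty 0.01 tz -0.59 turn -0.2 (alt 179.8) j7 -44
```

View pics/w12.png

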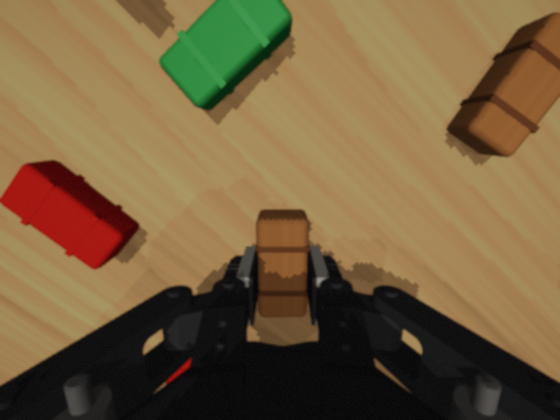

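Gripped: opening 0.285 (about 24 mm), block at (283,262) between the pads. The fingertips really sit about 20 mm above the reported TCP, and I'll allow for that.

>>> jog_arm([
  {"jaw": 1.5, "tx": 0, "ty": 0, "tz": -4, "turn": 0},
  {"jaw": 1.5, "tx": 0, "ty": 0, "tz": -9, "turn": 0},
  {"jaw": 1.5, "tx": 0, "ty": 0, "tz": -14, "turn": 0},
  {"jaw": 1.5, "tx": 0, "ty": 0, "tz": -18, "turn": 0},
  {"jaw": 1.5, "tx": 0, "ty": 0, "tz": -18, "turn": 0},
  {"jaw": 1.5, "tx": 0, "ty": 0, "tz": -18, "turn": 0},
])

```text
t: 17.38
tcp_pos: [0.4395, -0.2583, 0.1582]
tool_rot: [[0.734, 0.679, -0.001], [0.679, -0.734, 0.0], [-0.001, -0.001, -1.0]]
force: [-0.8, -0.4, -0.4]
opening: 0.283
```

```bash
python3 - <<'E'
from h import *
plan([.607,-.040,.16],88.5)
E
```

```text
tcp [ 0.4395 -0.2583  0.1582] yaz -47.2 open 0.283 F [-0.8 -0.4 -0.4] t 17.4
move tx 27.12 ty -4.64 tz -0.19 turn 44.3 (alt -135.7) j7 -32
```

>>> jog_arm([
  {"jaw": 1.5, "tx": 4, "ty": -0.6, "tz": 0, "turn": 8},
  {"jaw": 1.5, "tx": 9, "ty": -1.5, "tz": 0, "turn": 16},
  {"jaw": 1.5, "tx": 14, "ty": -2.4, "tz": 0, "turn": 24},
  {"jaw": 1.5, "tx": 19, "ty": -3.3, "tz": 0, "turn": 32},
  {"jaw": 1.5, "tx": 24, "ty": -4.1, "tz": 0, "turn": 40},
  {"jaw": 1.5, "tx": 27.1, "ty": -4.6, "tz": 0, "turn": 44.3},
  {"jaw": 1.5, "tx": 27.1, "ty": -4.6, "tz": 0, "turn": 44.3},
  {"jaw": 1.5, "tx": 27.1, "ty": -4.6, "tz": 0, "turn": 44.3},
  {"jaw": 1.5, "tx": 27.1, "ty": -4.6, "tz": 0, "turn": 44.3},
])

```text
t: 18.5
tcp_pos: [0.6067, -0.0423, 0.158]
tool_rot: [[1.0, -0.028, -0.002], [-0.028, -1.0, -0.001], [-0.002, 0.001, -1.0]]
force: [-0.5, -1.4, -0.4]
opening: 0.289
```

```bash
python3 - <<'E'
from h import *
w=shot('wrist','w13.png')
for n,p in dict(cR=(.03,-.042),cL=(.03,.042),o=(0,0),frontin=(-.065,0),L=(-.005,.091),R=(-.005,-.091)).items():
    c,s=np.cos(np.radians(-1.45)),np.sin(np.radians(-1.45))
    P=np.array([.578+c*p[0]-s*p[1],.003+s*p[0]+c*p[1],.084 if n in('cR','cL','o') else .128 if n in 'LR' else .136])
    print(n,P,proj(w,[P]).round())
plan([.607,-.040,.068],88.5)
E
```

```text
cR [ 0.6069 -0.0397  0.084 ] [[279. 211.]]
cL [0.6091 0.0442 0.084 ] [[183. 211.]]
o [0.578 0.003 0.084] [[233. 243.]]
frontin [0.513  0.0046 0.136 ] [[226. 343.]]
L [0.5753 0.0941 0.128 ] [[105. 271.]]
R [ 0.5707 -0.0878  0.128 ] [[342. 270.]]
tcp [ 0.607  -0.0422  0.1584] yaz -91.6 open 0.281 F [-1.1  0.5 -0. ] t 18.6
move tx 0.00 ty -0.23 tz 9.04 turn -0.1 (alt 179.9) j7 -103
```

View pics/w13.png

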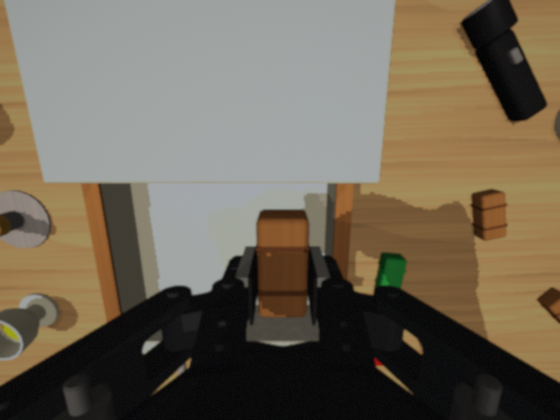

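>>> jog_arm([
  {"jaw": 1.5, "tx": -0.4, "ty": -0.2, "tz": 3, "turn": 0},
  {"jaw": 1.5, "tx": -0.4, "ty": -0.2, "tz": 6, "turn": 0},
  {"jaw": 1.5, "tx": -0.4, "ty": -0.2, "tz": 8, "turn": 0},
  {"jaw": 1.5, "tx": -0.4, "ty": -0.2, "tz": 9.0, "turn": 0},
  {"jaw": 1.5, "tx": -0.4, "ty": -0.2, "tz": 9.0, "turn": 0},
])

```text
t: 19.18
tcp_pos: [0.6037, -0.0385, 0.0686]
tool_rot: [[1.0, -0.027, -0.001], [-0.027, -1.0, 0.0], [-0.001, -0.0, -1.0]]
force: [0.1, 0.6, 0.6]
opening: 0.28
```

>>> jog_arm([
  {"jaw": 1.5, "tx": 0, "ty": 0, "tz": 0.3, "turn": 0},
  {"jaw": 1.5, "tx": 0, "ty": 0, "tz": 0.3, "turn": 0},
  {"jaw": 4, "tx": 0, "ty": 0, "tz": 0.3, "turn": 0},
  {"jaw": 4, "tx": 0, "ty": 0, "tz": 0.3, "turn": 0},
  {"jaw": 4, "tx": 0, "ty": 0, "tz": 0.3, "turn": 0},
  {"jaw": 4, "tx": 0, "ty": 0, "tz": -4, "turn": 0},
  {"jaw": 4, "tx": 0, "ty": 0, "tz": -9, "turn": 0},
  {"jaw": 4, "tx": -1, "ty": 0, "tz": -13, "turn": 0},
  {"jaw": 4, "tx": -1, "ty": 0, "tz": -13, "turn": 0},
  {"jaw": 4, "tx": -1, "ty": 0, "tz": -13, "turn": 0},
])

```text
t: 20.42
tcp_pos: [0.5935, -0.0383, 0.1985]
tool_rot: [[1.0, -0.026, -0.0], [-0.026, -1.0, -0.0], [-0.0, 0.0, -1.0]]
force: [-0.6, -0.1, 0.2]
opening: 0.472
```

```bash
python3 - <<'E'
from h import *
w=shot('wrist','w14.png')
blocks('wrist',w);t=shot('top');print('top');blocks('top',t)
plan([.573,-.276,.05],-80)
E
```

```text
BROWN 0.82 [540, 284] xy mm 453 -385 wh 73 32 long az 47 [108.  70.  36.]
BROWN 0.74 [551, 208] xy mm 558 -373 wh 43 24 long az 15 [79. 51. 27.]
      0.68 [382, 252] xy mm 504 -168 wh 32 58 long az 176 [29. 82. 34.]
BROWN 0.65 [282, 191] xy mm 588 -39 wh 34 76 long az 180 [127.  85.  50.]
BROWN 0.63 [471, 195] xy mm 578 -273 wh 59 37 long az 19 [110.  71.  37.]
      0.5 [434, 344] xy mm 361 -252 wh 43 12 long az 33 [78. 18. 12.]
top
BROWN 0.63 [376, 203] xy mm 574 -276 wh 54 30 long az 6 [125.  81.  47.]
BROWN 0.63 [294, 195] xy mm 608 -38 wh 27 39 long az 17 [111.  79.  53.]
BROWN 0.47 [417, 246] xy mm 445 -391 wh 59 32 long az 46 [119.  79.  46.]
BROWN 0.45 [417, 206] xy mm 563 -398 wh 31 60 long az 136 [118.  78.  45.]
tcp [ 0.5931 -0.038   0.1974] yaz -91.5 open 0.467 F [-0.3  0.6 -0.8] t 20.6
move tx -1.35 ty 23.85 tz 14.74 turn -11.5 (alt 168.5) j7 -102
```

View pics/w14.png

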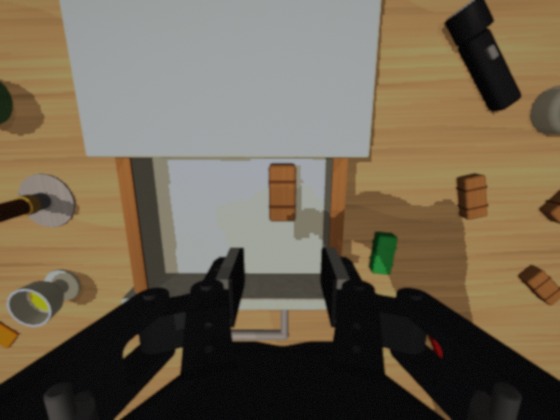

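Block one is in the drawer at (282,191). Next is the block at about (472,196).

>>> jog_arm([
  {"jaw": 5, "tx": -1, "ty": 5, "tz": 0, "turn": -5},
  {"jaw": 5, "tx": -1.3, "ty": 10, "tz": 0, "turn": -11.5},
  {"jaw": 5, "tx": -1.3, "ty": 15, "tz": 0, "turn": -11.5},
  {"jaw": 5, "tx": -1.3, "ty": 20, "tz": 3, "turn": -11.5},
  {"jaw": 5, "tx": -1.3, "ty": 23.9, "tz": 8, "turn": -11.5},
  {"jaw": 5, "tx": -1.3, "ty": 23.9, "tz": 13, "turn": -11.5},
  {"jaw": 5, "tx": -1.3, "ty": 23.9, "tz": 14.7, "turn": -11.5},
  {"jaw": 5, "tx": -1.3, "ty": 23.9, "tz": 14.7, "turn": -11.5},
  {"jaw": 5, "tx": -1.3, "ty": 23.9, "tz": 14.7, "turn": -11.5},
])

```text
t: 21.75
tcp_pos: [0.5768, -0.2761, 0.0541]
tool_rot: [[0.985, 0.175, 0.003], [0.175, -0.985, -0.001], [0.003, 0.002, -1.0]]
force: [0.2, -0.1, -0.3]
opening: 0.59
```

```bash
python3 - <<'E'
from h import *
w=shot('wrist','w15.png')
blocks('wrist',w)
plan([.573,-.276,-.021],-80)
E
```

```text
BROWN 0.96 [285, 222] xy mm 578 -279 wh 57 26 long az 12 [118.  75.  40.]
BROWN 0.93 [433, 259] xy mm 569 -398 wh 41 55 long az 133 [101.  65.  34.]
      0.92 [143, 272] xy mm 517 -176 wh 32 41 long az 151 [ 34. 101.  42.]
      0.76 [140, 391] xy mm 398 -180 wh 18 55 long az 146 [119.  20.  14.]
BROWN 0.57 [398, 376] xy mm 456 -402 wh 35 8 long az 44 [73. 46. 25.]
tcp [ 0.5766 -0.2767  0.0544] yaz -79.9 open 0.588 F [ 0.2 -1.   0.2] t 21.9
move tx -0.37 ty -0.15 tz 7.54 turn 0.1 (alt -179.9) j7 -73
```

View pics/w15.png

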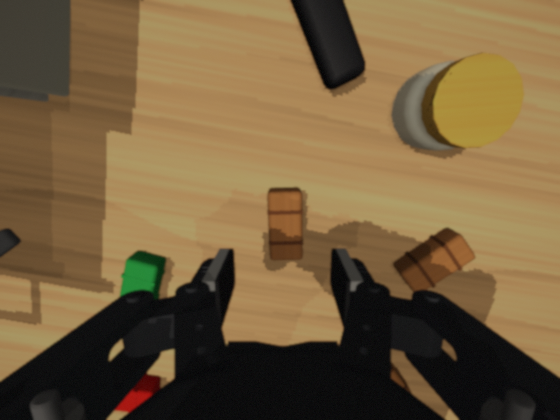

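>>> jog_arm([
  {"jaw": 5, "tx": 0, "ty": 0.2, "tz": 3, "turn": 0},
  {"jaw": 5, "tx": 0, "ty": 0.2, "tz": 6, "turn": 0},
  {"jaw": 4.5, "tx": 0, "ty": 0.2, "tz": 7.3, "turn": 0},
  {"jaw": 4, "tx": 0, "ty": 0.2, "tz": 7.5, "turn": 0},
  {"jaw": 1.5, "tx": 0, "ty": 0.2, "tz": 7.5, "turn": 0},
  {"jaw": 1.5, "tx": 0, "ty": 0.2, "tz": 7.5, "turn": 0},
  {"jaw": 1.5, "tx": 0, "ty": 0.2, "tz": 7.5, "turn": 0},
  {"jaw": 1.5, "tx": 0, "ty": 0.2, "tz": 4, "turn": 0},
  {"jaw": 1.5, "tx": 0, "ty": 0.2, "tz": -1, "turn": 0},
  {"jaw": 1.5, "tx": 0, "ty": 0.2, "tz": -6, "turn": 0},
  {"jaw": 1.5, "tx": 0, "ty": 0.2, "tz": -10.5, "turn": 0},
  {"jaw": 1.5, "tx": 0, "ty": 0.2, "tz": -10.5, "turn": 0},
])

```text
t: 23.35
tcp_pos: [0.5781, -0.2797, 0.1619]
tool_rot: [[0.985, 0.173, 0.008], [0.173, -0.985, -0.004], [0.007, 0.005, -1.0]]
force: [-0.5, -0.1, -0.4]
opening: 0.284
```

```bash
python3 - <<'E'
from h import *
w=shot('wrist','w16.png')
c,s=np.cos(np.radians(-1.45)),np.sin(np.radians(-1.45))
for p in ((.026,.042),(-.033,-.042),(-.033,.042)): print([.578+c*p[0]-s*p[1],.003+s*p[0]+c*p[1]])
plan([.605,.044,.16],88.5)
E
```

```text
[np.float64(0.6050544665490852), np.float64(0.04432863220268034)]
[np.float64(0.5439477749347174), np.float64(-0.03815150019262163)]
[np.float64(0.5460733590554218), np.float64(0.04582160200174659)]
tcp [ 0.5763 -0.2792  0.1592] yaz -80.0 open 0.281 F [-0.7 -0.3 -0.7] t 23.4
move tx 8.44 ty -31.33 tz -0.14 turn 11.5 (alt -168.5) j7 -69
```

View pics/w16.png

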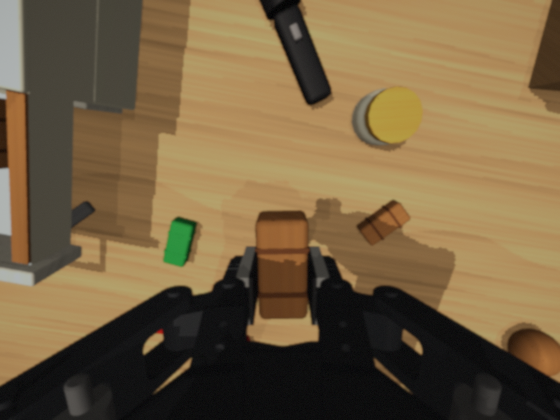

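>>> jog_arm([
  {"jaw": 1.5, "tx": 1.5, "ty": -5, "tz": 0, "turn": 2},
  {"jaw": 1.5, "tx": 3, "ty": -10, "tz": 0, "turn": 5},
  {"jaw": 1.5, "tx": 4.5, "ty": -16, "tz": 0, "turn": 8},
  {"jaw": 1.5, "tx": 6, "ty": -22, "tz": 0, "turn": 11},
  {"jaw": 1.5, "tx": 7.5, "ty": -27, "tz": 0, "turn": 11.5},
  {"jaw": 1.5, "tx": 8.4, "ty": -31.3, "tz": 0, "turn": 11.5},
  {"jaw": 1.5, "tx": 8.4, "ty": -31.3, "tz": 0, "turn": 11.5},
  {"jaw": 1.5, "tx": 8.4, "ty": -31.3, "tz": 0, "turn": 11.5},
  {"jaw": 1.5, "tx": 8.4, "ty": -31.3, "tz": 0, "turn": 11.5},
])

```text
t: 24.52
tcp_pos: [0.603, 0.0419, 0.1561]
tool_rot: [[1.0, -0.029, -0.001], [-0.029, -1.0, -0.001], [-0.001, 0.001, -1.0]]
force: [-0.1, -0.9, -1.1]
opening: 0.284
```

```bash
python3 - <<'E'
from h import *
w=shot('wrist','w17.png')
plan([.605,.044,.066],88.5)
E
```

```text
tcp [0.6032 0.0421 0.1563] yaz -91.7 open 0.284 F [-0.  -0.3 -0.4] t 24.6
move tx 0.18 ty -0.21 tz 9.03 turn -0.2 (alt 179.8) j7 -111
```

View pics/w17.png

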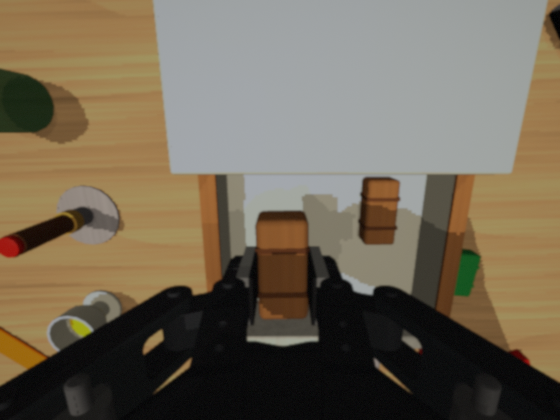

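>>> jog_arm([
  {"jaw": 1.5, "tx": 0, "ty": -0.1, "tz": 3, "turn": 0},
  {"jaw": 1.5, "tx": 0, "ty": -0.1, "tz": 6, "turn": 0},
  {"jaw": 1.5, "tx": 0, "ty": -0.1, "tz": 8, "turn": 0},
  {"jaw": 1.5, "tx": 0, "ty": -0.1, "tz": 9.0, "turn": 0},
  {"jaw": 1.5, "tx": 0, "ty": -0.1, "tz": 9.0, "turn": 0},
  {"jaw": 4, "tx": 0, "ty": -0.1, "tz": 9.0, "turn": 0},
  {"jaw": 4, "tx": 0, "ty": -0.1, "tz": 9.0, "turn": 0},
  {"jaw": 4, "tx": 0, "ty": -0.1, "tz": 9, "turn": 0},
  {"jaw": 4, "tx": 0, "ty": -0.1, "tz": 5, "turn": 0},
  {"jaw": 4, "tx": 0, "ty": -0.1, "tz": 0, "turn": 0},
  {"jaw": 4, "tx": -1, "ty": -0.1, "tz": -4, "turn": 0},
  {"jaw": 4, "tx": -1, "ty": -0.1, "tz": -4, "turn": 0},
])

```text
t: 26.08
tcp_pos: [0.5957, 0.0463, 0.2013]
tool_rot: [[1.0, -0.026, 0.008], [-0.026, -1.0, -0.0], [0.008, -0.0, -1.0]]
force: [0.0, 0.2, -0.5]
opening: 0.465
```

```bash
python3 - <<'E'
from h import *
w=shot('wrist','w18.png')
t=shot('top');blocks('top',t)
plan([.567,-.396,.06],44)
E
```

```text
BROWN 0.74 [417, 246] xy mm 445 -389 wh 57 30 long az 45 [122.  80.  46.]
BROWN 0.64 [417, 206] xy mm 563 -398 wh 29 60 long az 138 [119.  78.  45.]
      0.47 [341, 229] xy mm 499 -169 wh 26 53 long az 172 [36. 84. 42.]
      0.39 [194, 207] xy mm 576 265 wh 61 66 long az 150 [143. 138. 127.]
tcp [0.5929 0.0451 0.1963] yaz -91.5 open 0.468 F [-0.1  0.4 -0.7] t 26.2
move tx -1.41 ty 44.16 tz 13.65 turn 44.5 (alt -135.5) j7 -110
```

View pics/w18.png

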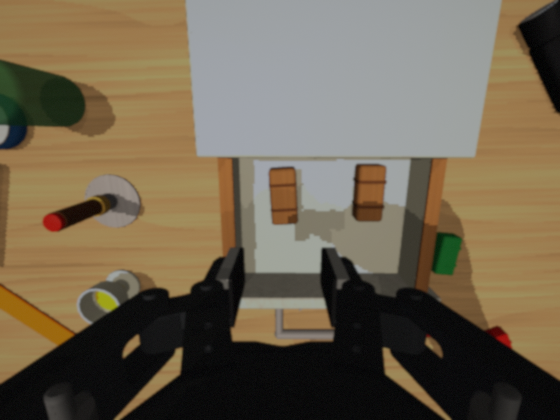

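>>> jog_arm([
  {"jaw": 5, "tx": 0, "ty": 6, "tz": 0, "turn": 0},
  {"jaw": 5, "tx": -0.5, "ty": 12, "tz": 0, "turn": 5},
  {"jaw": 5, "tx": -1, "ty": 18, "tz": 0, "turn": 12},
  {"jaw": 5, "tx": -1.4, "ty": 24, "tz": 0, "turn": 18},
  {"jaw": 5, "tx": -1.4, "ty": 30, "tz": 0, "turn": 25},
  {"jaw": 5, "tx": -1.4, "ty": 36, "tz": 0, "turn": 32},
  {"jaw": 5, "tx": -1.4, "ty": 41, "tz": 3, "turn": 39},
  {"jaw": 5, "tx": -1.4, "ty": 44.2, "tz": 8, "turn": 44.5},
  {"jaw": 5, "tx": -1.4, "ty": 44.2, "tz": 12, "turn": 44.5},
  {"jaw": 5, "tx": -1.4, "ty": 44.2, "tz": 13.6, "turn": 44.5},
  {"jaw": 5, "tx": -1.4, "ty": 44.2, "tz": 13.6, "turn": 44.5},
  {"jaw": 5, "tx": -1.4, "ty": 44.2, "tz": 13.6, "turn": 44.5},
])

```text
t: 27.72
tcp_pos: [0.5695, -0.3959, 0.0627]
tool_rot: [[0.695, -0.719, 0.002], [-0.719, -0.695, -0.001], [0.003, -0.001, -1.0]]
force: [0.1, -0.5, 0.8]
opening: 0.587
```

```bash
python3 - <<'E'
from h import *
w=shot('wrist','w19.png')
blocks('wrist',w)
plan([.567,-.396,-.021],44)
E
```

```text
BROWN 0.94 [292, 215] xy mm 567 -404 wh 26 57 long az 139 [111.  70.  37.]
BROWN 0.53 [399, 294] xy mm 455 -418 wh 14 3 long az 36 [67. 44. 25.]
tcp [ 0.5695 -0.3963  0.0633] yaz -136.0 open 0.588 F [-0.   0.1  0.6] t 27.8
move tx -0.23 ty 0.16 tz 8.43 turn 0.0 (alt -180.0) j7 -111
```

View pics/w19.png

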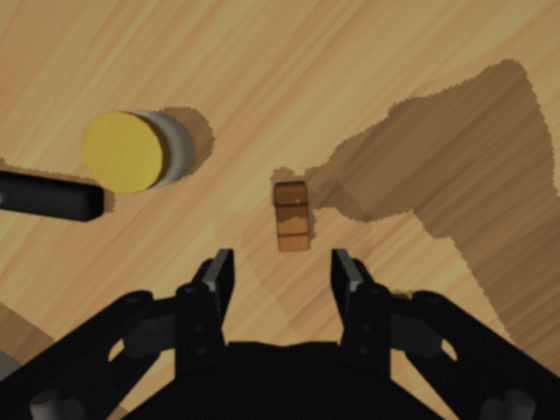

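>>> jog_arm([
  {"jaw": 5, "tx": 0.4, "ty": 0.6, "tz": 3, "turn": -3},
  {"jaw": 5, "tx": 0.4, "ty": 0.6, "tz": 6, "turn": -3.5},
  {"jaw": 4.5, "tx": 0.4, "ty": 0.6, "tz": 8, "turn": -3.5},
  {"jaw": 4, "tx": 0.4, "ty": 0.6, "tz": 8.4, "turn": -3.5},
  {"jaw": 1.5, "tx": 0.4, "ty": 0.6, "tz": 8.4, "turn": -3.5},
  {"jaw": 1.5, "tx": 0.4, "ty": 0.6, "tz": 8.4, "turn": -3.5},
  {"jaw": 1.5, "tx": 0.4, "ty": 0.6, "tz": 8.4, "turn": -3.5},
  {"jaw": 1.5, "tx": 0.4, "ty": 0.6, "tz": 5, "turn": -3.5},
  {"jaw": 1.5, "tx": 0.4, "ty": 0.6, "tz": 0, "turn": -3.5},
  {"jaw": 1.5, "tx": 0.4, "ty": 0.6, "tz": -5, "turn": -3.5},
  {"jaw": 1.5, "tx": 0.4, "ty": 0.6, "tz": -9.5, "turn": -3.5},
  {"jaw": 1.5, "tx": 0.4, "ty": 0.6, "tz": -9.5, "turn": -3.5},
])

```text
t: 29.32
tcp_pos: [0.5696, -0.405, 0.1621]
tool_rot: [[0.737, -0.676, 0.008], [-0.676, -0.737, -0.006], [0.01, -0.001, -1.0]]
force: [0.5, 0.1, 0.3]
opening: 0.283
```

```bash
python3 - <<'E'
from h import *
w=shot('wrist','w20.png')
plan([.545,-.038,.16],88.5)
E
```

```text
tcp [ 0.5678 -0.404   0.159 ] yaz -132.5 open 0.287 F [ 0.  -0.2 -0.2] t 29.4
move tx -26.41 ty -25.44 tz -0.22 turn -41.0 (alt 139.0) j7 -107
```

View pics/w20.png

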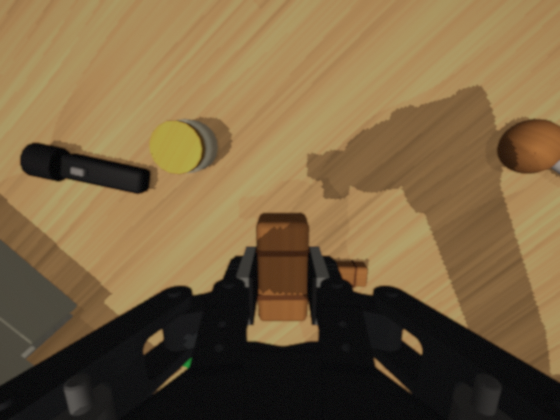

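>>> jog_arm([
  {"jaw": 1.5, "tx": -4, "ty": -4, "tz": 0, "turn": -6},
  {"jaw": 1.5, "tx": -8, "ty": -8, "tz": 0, "turn": -13},
  {"jaw": 1.5, "tx": -12, "ty": -12, "tz": 0, "turn": -20},
  {"jaw": 1.5, "tx": -16, "ty": -16, "tz": 0, "turn": -27},
  {"jaw": 1.5, "tx": -20, "ty": -19.5, "tz": 0, "turn": -34},
  {"jaw": 1.5, "tx": -24, "ty": -23, "tz": 0, "turn": -41},
  {"jaw": 1.5, "tx": -26.4, "ty": -25.4, "tz": 0, "turn": -41},
  {"jaw": 1.5, "tx": -26.4, "ty": -25.4, "tz": 0, "turn": -41},
  {"jaw": 1.5, "tx": -26.4, "ty": -25.4, "tz": 0, "turn": -41},
  {"jaw": 1.5, "tx": -26.4, "ty": -25.4, "tz": 0, "turn": -41},
])

```text
t: 30.62
tcp_pos: [0.5429, -0.0392, 0.1553]
tool_rot: [[1.0, -0.029, -0.001], [-0.029, -1.0, -0.0], [-0.001, 0.0, -1.0]]
force: [0.3, -0.4, -0.5]
opening: 0.284
```

```bash
python3 - <<'E'
from h import *
w=shot('wrist','w21.png')
plan([.545,-.038,.066],88.5)
E
```

```text
tcp [ 0.5431 -0.0391  0.1555] yaz -91.6 open 0.280 F [ 0.1  0.3 -0.3] t 30.7
move tx 0.20 ty -0.11 tz 8.95 turn -0.1 (alt 179.9) j7 -102
```

View pics/w21.png

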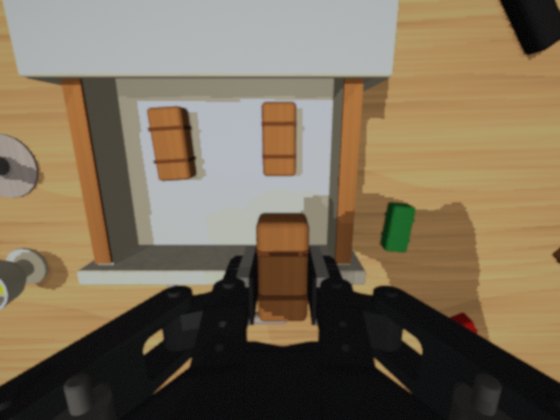

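```bash
python3 - <<'E'
from h import *
w=shot('wrist')
for rc,z in (((175,280),.106),((179,178),.106),((102,280),.106),((268,200),.136),((213,282),.1555+.021+.022),((297,282),.1555+.021+.022),((318,282),.1555+.03)): print(rc,onz(w,rc,z))
E
```

```text
(175, 280) [ 0.5787 -0.039   0.106 ]
(179, 178) [0.5779 0.0398 0.106 ]
(102, 280) [ 0.6314 -0.0407  0.106 ]
(268, 200) [0.5169 0.0209 0.136 ]
(213, 282) [ 0.5742 -0.0405  0.1985]
(297, 282) [ 0.53   -0.0392  0.1985]
(318, 282) [ 0.5084 -0.0385  0.1855]
```

>>> jog_arm([
  {"jaw": 1.5, "tx": 0.05, "ty": -0.1, "tz": 3, "turn": 0},
  {"jaw": 1.5, "tx": 0.05, "ty": -0.1, "tz": 6, "turn": 0},
  {"jaw": 1.5, "tx": 0.05, "ty": -0.1, "tz": 8, "turn": 0},
  {"jaw": 1.5, "tx": 0.05, "ty": -0.1, "tz": 8.9, "turn": 0},
  {"jaw": 1.5, "tx": 0.05, "ty": -0.1, "tz": 8.9, "turn": 0},
])

```text
t: 31.35
tcp_pos: [0.5435, -0.0367, 0.0666]
tool_rot: [[1.0, -0.027, -0.001], [-0.027, -1.0, 0.0], [-0.001, -0.0, -1.0]]
force: [-0.0, -0.3, -0.5]
opening: 0.282
```

>>> jog_arm([
  {"jaw": 4, "tx": 0, "ty": 0, "tz": 0, "turn": 0},
  {"jaw": 4, "tx": 0, "ty": 0, "tz": 0, "turn": 0},
  {"jaw": 4, "tx": 0, "ty": 0, "tz": 0, "turn": 0},
  {"jaw": 4, "tx": 0, "ty": 0, "tz": -4, "turn": 0},
  {"jaw": 4, "tx": 0, "ty": 0, "tz": -9, "turn": 0},
  {"jaw": 4, "tx": 0, "ty": 0, "tz": -13, "turn": 0},
  {"jaw": 4, "tx": 0, "ty": 0, "tz": -13, "turn": 0},
])

```text
t: 32.22
tcp_pos: [0.5466, -0.0363, 0.2009]
tool_rot: [[1.0, -0.026, 0.008], [-0.026, -1.0, -0.001], [0.008, 0.001, -1.0]]
force: [1.3, -0.5, -1.4]
opening: 0.469
```

```bash
python3 - <<'E'
from h import *
w=shot('wrist','w22.png')
t=shot('top');blocks('top',t)
plan([.448,-.389,.06],-45)
E
```

```text
BROWN 0.68 [266, 192] xy mm 616 46 wh 30 57 long az 3 [127.  84.  50.]
BROWN 0.57 [417, 246] xy mm 446 -390 wh 57 32 long az 47 [118.  78.  45.]
      0.55 [378, 281] xy mm 349 -268 wh 56 31 long az 22 [113.  35.  29.]
tcp [ 0.5431 -0.0366  0.1963] yaz -91.5 open 0.465 F [-0.1  0.4 -1. ] t 32.4
move tx -8.56 ty 35.48 tz 13.65 turn -46.5 (alt 133.5) j7 -101
```

View pics/w22.png

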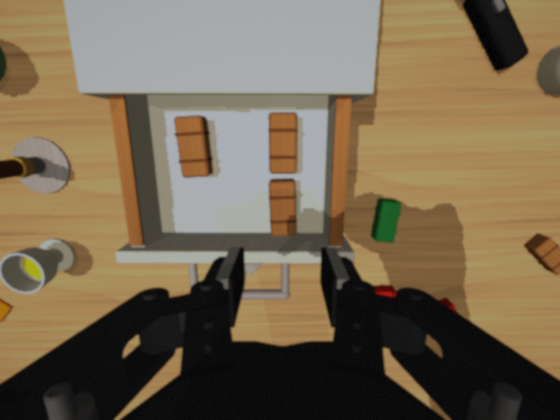

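Three blocks are in. The last one is at (446,-390) mm, long axis about 46°.

>>> jog_arm([
  {"jaw": 5, "tx": -1, "ty": 5, "tz": 0, "turn": -6},
  {"jaw": 5, "tx": -2, "ty": 10, "tz": 0, "turn": -13},
  {"jaw": 5, "tx": -4, "ty": 16, "tz": 0, "turn": -20},
  {"jaw": 5, "tx": -5, "ty": 21, "tz": 0, "turn": -27},
  {"jaw": 5, "tx": -6, "ty": 26, "tz": 0, "turn": -34},
  {"jaw": 5, "tx": -7.5, "ty": 31, "tz": 0, "turn": -41},
  {"jaw": 5, "tx": -8.5, "ty": 35.5, "tz": 4, "turn": -46},
  {"jaw": 5, "tx": -8.5, "ty": 35.5, "tz": 9, "turn": -46},
  {"jaw": 5, "tx": -8.5, "ty": 35.5, "tz": 13.6, "turn": -46},
  {"jaw": 5, "tx": -8.5, "ty": 35.5, "tz": 13.6, "turn": -46},
  {"jaw": 5, "tx": -8.5, "ty": 35.5, "tz": 13.6, "turn": -46},
  {"jaw": 5, "tx": -8.5, "ty": 35.5, "tz": 13.6, "turn": -46},
])

```text
t: 33.88
tcp_pos: [0.4511, -0.3899, 0.0631]
tool_rot: [[0.713, 0.701, 0.003], [0.701, -0.713, -0.002], [0.0, 0.004, -1.0]]
force: [1.3, -0.1, 0.0]
opening: 0.585
```

```bash
python3 - <<'E'
from h import *
w=shot('wrist','w23.png')
b=blocks('wrist',w)
for x in b[:1]: plan([x[0]/1000,x[1]/1000,-.021],x[4]-90)
E
```

```text
0.78 [84, 202] xy mm 355 -273 wh 61 36 long az 18 [129.  22.  16.]
BROWN 0.73 [281, 223] xy mm 449 -392 wh 57 26 long az 46 [123.  78.  41.]
tcp [ 0.4507 -0.3899  0.0629] yaz -45.5 open 0.587 F [-0.9  0.   0.3] t 34.0
move tx 1.37 ty -15.05 tz 8.34 turn 26.9 (alt -153.1) j7 -24
```

View pics/w23.png

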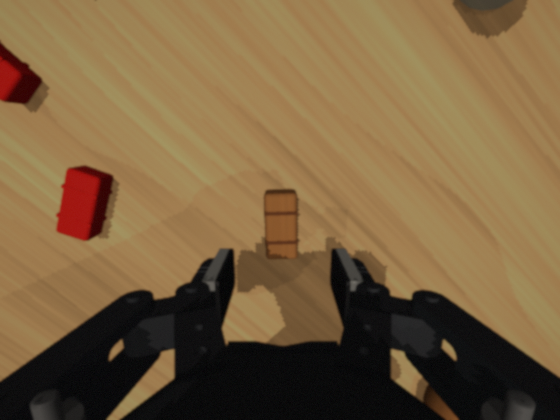

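>>> jog_arm([
  {"jaw": 5, "tx": -0.2, "ty": 0, "tz": 3, "turn": -0.5},
  {"jaw": 5, "tx": -0.2, "ty": 0, "tz": 6, "turn": -0.5},
  {"jaw": 4.5, "tx": -0.2, "ty": 0, "tz": 8, "turn": -0.5},
  {"jaw": 4, "tx": -0.2, "ty": 0, "tz": 8.4, "turn": -0.5},
  {"jaw": 1.5, "tx": -0.2, "ty": 0, "tz": 8.4, "turn": -0.5},
  {"jaw": 1.5, "tx": -0.2, "ty": 0, "tz": 8.4, "turn": -0.5},
  {"jaw": 1.5, "tx": -0.2, "ty": 0, "tz": 8.4, "turn": -0.5},
  {"jaw": 1.5, "tx": -0.2, "ty": 0, "tz": 5, "turn": -0.5},
  {"jaw": 1.5, "tx": -0.2, "ty": 0, "tz": 0, "turn": -0.5},
  {"jaw": 1.5, "tx": -0.2, "ty": 0, "tz": -5, "turn": -0.5},
  {"jaw": 1.5, "tx": -0.2, "ty": 0, "tz": -9.5, "turn": -0.5},
  {"jaw": 1.5, "tx": -0.2, "ty": 0, "tz": -9.5, "turn": -0.5},
])

```text
t: 35.48
tcp_pos: [0.4509, -0.3924, 0.1608]
tool_rot: [[0.707, 0.707, 0.006], [0.707, -0.707, -0.006], [0.0, 0.009, -1.0]]
force: [0.3, 0.5, -1.0]
opening: 0.28
```

```bash
python3 - <<'E'
from h import *
plan([.546,.045,.16],88.5)
E
```

```text
tcp [ 0.4509 -0.3924  0.1608] yaz -45.0 open 0.280 F [ 0.3  0.5 -1. ] t 35.5
move tx 37.65 ty -24.21 tz -0.14 turn 46.5 (alt -133.5) j7 -20
```

>>> jog_arm([
  {"jaw": 1.5, "tx": 4, "ty": -2.5, "tz": 0, "turn": 4},
  {"jaw": 1.5, "tx": 9, "ty": -5.5, "tz": 0, "turn": 10},
  {"jaw": 1.5, "tx": 14, "ty": -9, "tz": 0, "turn": 16},
  {"jaw": 1.5, "tx": 19, "ty": -12, "tz": 0, "turn": 22},
  {"jaw": 1.5, "tx": 24, "ty": -15, "tz": 0, "turn": 28},
  {"jaw": 1.5, "tx": 29, "ty": -18.5, "tz": 0, "turn": 35},
  {"jaw": 1.5, "tx": 34, "ty": -22, "tz": 0, "turn": 41},
  {"jaw": 1.5, "tx": 37.4, "ty": -24, "tz": 0, "turn": 46.5},
  {"jaw": 1.5, "tx": 37.4, "ty": -24, "tz": 0, "turn": 46.5},
  {"jaw": 1.5, "tx": 37.4, "ty": -24, "tz": 0, "turn": 46.5},
  {"jaw": 1.5, "tx": 37.4, "ty": -24, "tz": 0, "turn": 46.5},
  {"jaw": 1.5, "tx": 37.4, "ty": -24, "tz": 0, "turn": 46.5},
])

```text
t: 36.98
tcp_pos: [0.5427, 0.0421, 0.1557]
tool_rot: [[1.0, -0.028, -0.0], [-0.028, -1.0, -0.001], [-0.0, 0.001, -1.0]]
force: [-0.5, 0.2, -0.6]
opening: 0.283
```

```bash
python3 - <<'E'
from h import *
w=shot('wrist','w24.png')
plan([.544,.046,.066],88.5)
E
```

```text
tcp [0.5428 0.0424 0.1558] yaz -91.6 open 0.285 F [-0.2  0.2 -0.2] t 37.0
move tx 0.11 ty -0.37 tz 8.98 turn -0.1 (alt 179.9) j7 -111
```

View pics/w24.png

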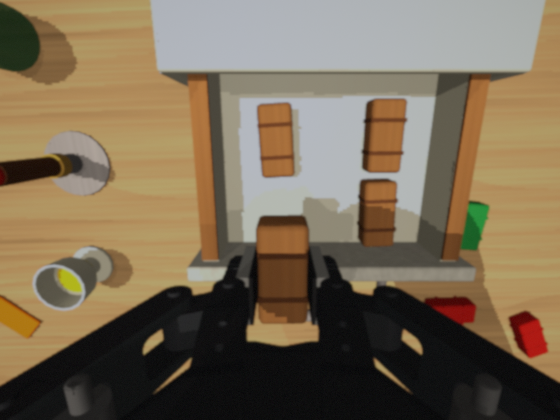

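>>> jog_arm([
  {"jaw": 1.5, "tx": 0.2, "ty": -0.2, "tz": 3, "turn": 0},
  {"jaw": 1.5, "tx": 0.2, "ty": -0.2, "tz": 6, "turn": 0},
  {"jaw": 1.5, "tx": 0.2, "ty": -0.2, "tz": 8, "turn": 0},
  {"jaw": 1.5, "tx": 0.2, "ty": -0.2, "tz": 8.9, "turn": 0},
  {"jaw": 1.5, "tx": 0.2, "ty": -0.2, "tz": 8.9, "turn": 0},
])

```text
t: 37.65
tcp_pos: [0.5447, 0.0453, 0.0668]
tool_rot: [[1.0, -0.027, -0.001], [-0.027, -1.0, -0.0], [-0.001, 0.0, -1.0]]
force: [-0.4, 0.8, 0.1]
opening: 0.285
```

>>> jog_arm([
  {"jaw": 4, "tx": 0, "ty": 0, "tz": 0, "turn": 0},
  {"jaw": 4, "tx": 0, "ty": 0, "tz": 0, "turn": 0},
  {"jaw": 4, "tx": 0, "ty": 0, "tz": 0, "turn": 0},
  {"jaw": 4, "tx": 0, "ty": 0, "tz": -4, "turn": 0},
  {"jaw": 4, "tx": 0, "ty": 0, "tz": -9, "turn": 0},
  {"jaw": 4, "tx": 0, "ty": 0, "tz": -14, "turn": 0},
  {"jaw": 4, "tx": 0, "ty": 0, "tz": -17, "turn": 0},
  {"jaw": 4, "tx": 0, "ty": -5, "tz": -17, "turn": 0},
  {"jaw": 4, "tx": 0, "ty": -9, "tz": -17, "turn": 0},
  {"jaw": 4, "tx": 0, "ty": -9, "tz": -17, "turn": 0},
  {"jaw": 4, "tx": 0, "ty": -9, "tz": -17, "turn": 0},
])

```text
t: 39.02
tcp_pos: [0.5471, 0.1351, 0.2368]
tool_rot: [[1.0, -0.026, -0.0], [-0.026, -1.0, -0.001], [-0.0, 0.001, -1.0]]
force: [-0.4, -0.9, 0.3]
opening: 0.469
```

```bash
python3 - <<'E'
from h import *
w=shot('wrist','w25.png')
a=shot('scene');t=shot('top')
for th in ('dauber','dish','egg_cup','egg_cup_wax','dauber_tip'):
    for c,im in (('wrist',w),('top',t),('scene',a)):
        r=tip_of(c,th); print(th,c,[(np.round(x['centre']).astype(int).tolist(),round(x['confidence'],2),onz(im,x['centre'],{'egg_cup':0,'egg_cup_wax':.036}.get(th,.004))[:2].round(3)) for x in r[:2]])
plan([.577,.27,.23],0)
cv2.imwrite('pics/s25.png',cv2.resize(a['color'][120:350,150:400],None,fx=3,fy=2.6,interpolation=cv2.INTER_CUBIC)[:,:,::-1])
E
```

```text
dauber wrist []
dauber top [([209, 192], 0.49, array([0.574, 0.272]))]
dauber scene [([237, 364], 0.57, array([0.588, 0.271]))]
dish wrist [([158, 184], 0.69, array([0.583, 0.269]))]
dish top [([210, 192], 0.78, array([0.57 , 0.271])), ([207, 192], 0.15, array([0.582, 0.27 ]))]
dish scene [([232, 361], 0.54, array([0.574, 0.269]))]
egg_cup wrist [([237, 192], 0.6, array([0.466, 0.272]))]
egg_cup top [([248, 188], 0.73, array([0.457, 0.284])), ([214, 269], 0.5, array([0.554, 0.041]))]
egg_cup scene [([202, 350], 0.6, array([0.465, 0.272]))]
egg_cup_wax wrist [([249, 180], 0.69, array([0.462, 0.277])), ([156, 179], 0.47, array([0.589, 0.265]))]
egg_cup_wax top [([247, 188], 0.55, array([0.459, 0.277]))]
egg_cup_wax scene [([192, 354], 0.83, array([0.458, 0.278])), ([181, 396], 0.39, array([0.439, 0.41 ]))]
dauber_tip wrist [([157, 183], 0.67, array([0.584, 0.271]))]
dauber_tip top [([207, 192], 0.51, array([0.581, 0.273]))]
dauber_tip scene [([232, 362], 0.63, array([0.573, 0.271]))]
tcp [0.5473 0.1357 0.2369] yaz -91.5 open 0.467 F [-0.1  0.1 -0.6] t 39.9
move tx 2.62 ty -13.50 tz 0.69 turn 88.5 (alt -91.5) j7 -119
```

View pics/w25.png

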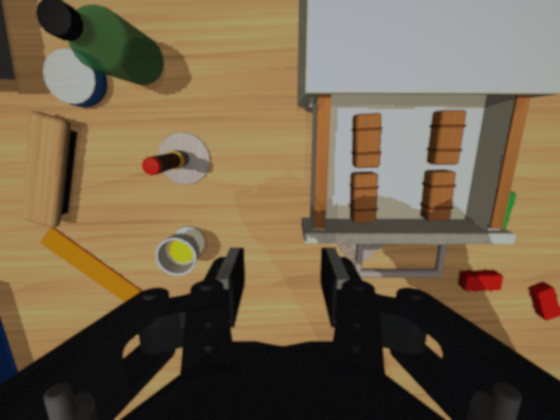

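View pics/s25.png

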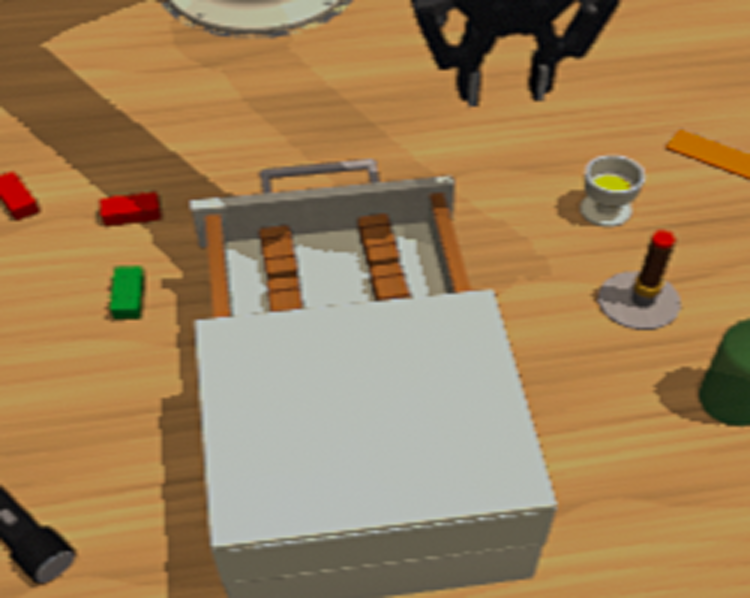

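```bash
python3 - <<'E'
from h import *
w=shot('wrist');t=shot('top');a=shot('scene')
cv2.imwrite('pics/a.png',np.hstack([cv2.resize(x,(260,260),interpolation=cv2.INTER_CUBIC) for x in (w['color'][130:195,130:195],t['color'][190:225,175:210],a['color'][200:250,340:390])])[:,:,::-1])
print(onz(w,(165,152),.104))
r=tip_of('wrist','bottle');print(r[:1],onz(w,r[0]['centre'],0) if r else '')
r=tip_of('top','bottle');print(onz(t,r[0]['centre'],0))
r=tip_of('scene','bottle');print(onz(a,r[0]['centre'],0))
for c,im in(('wrist',w),('scene',a),('top',t)):
    s=silhouettes(c,'dish')
    if s:
        m=s[0]['pixels'].astype(np.uint8);cn=max(cv2.findContours(m,0,1)[0],key=cv2.contourArea);(x,y),r=cv2.minEnclosingCircle(cn);el=cv2.fitEllipse(cv2.convexHull(cn));print(c,'dish ell',el,onz(im,(el[0][1],el[0][0]),.004))
E
```

```text
[0.585  0.2704 0.104 ]
[{'centre': [61.3, 140.2], 'confidence': 0.64}] [0.7068 0.3129 0.    ]
[0.7104 0.3121 0.    ]
[0.705  0.3088 0.    ]
wrist dish ell ((184.56381225585938, 158.02655029296875), (49.76200866699219, 53.53588104248047), 138.28399658203125) [0.5835 0.2688 0.004 ]
scene dish ell ((363.18603515625, 235.24978637695312), (22.311668395996094, 28.082622528076172), 110.98204803466797) [0.5835 0.2713 0.004 ]
top dish ell ((189.23806762695312, 211.15435791015625), (12.917754173278809, 21.225238800048828), 125.18540954589844) [0.5684 0.2798 0.004 ]
```

View pics/a.png

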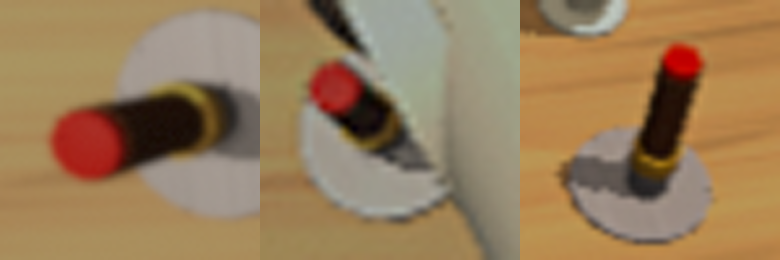

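```bash
python3 - <<'E'
from h import *
w=shot('wrist');t=shot('top');a=shot('scene')
print(onz(w,(166.2,153.2),.104),onz(t,(201.8,185.2),.104),onz(a,(212,371),.104))
plan([.584,.27,.23],0)
E
```

```text
[0.5837 0.2693 0.104 ] [0.5798 0.2729 0.104 ] [0.5865 0.2724 0.104 ]
tcp [0.5473 0.1356 0.2369] yaz -91.5 open 0.468 F [ 0.3  0.5 -0.1] t 40.5
move tx 3.32 ty -13.53 tz 0.69 turn 88.5 (alt -91.5) j7 -119
```

>>> jog_arm([
  {"jaw": 5, "tx": 1, "ty": -4, "tz": 0, "turn": -10},
  {"jaw": 5, "tx": 2, "ty": -8, "tz": 0, "turn": -20},
  {"jaw": 5, "tx": 3.3, "ty": -13.5, "tz": 0, "turn": -30},
  {"jaw": 5, "tx": 3.3, "ty": -13.5, "tz": 0, "turn": -40},
  {"jaw": 5, "tx": 3.3, "ty": -13.5, "tz": 0, "turn": -50},
  {"jaw": 5, "tx": 3.3, "ty": -13.5, "tz": 0, "turn": -60},
  {"jaw": 5, "tx": 3.3, "ty": -13.5, "tz": 0, "turn": -70},
  {"jaw": 5, "tx": 3.3, "ty": -13.5, "tz": 0, "turn": -80},
  {"jaw": 5, "tx": 3.3, "ty": -13.5, "tz": 0, "turn": -90},
  {"jaw": 5, "tx": 3.3, "ty": -13.5, "tz": 4, "turn": -91},
  {"jaw": 5, "tx": 3.3, "ty": -13.5, "tz": 6, "turn": -91},
  {"jaw": 5, "tx": 3.3, "ty": -13.5, "tz": 6, "turn": -91},
])

```text
t: 42.02
tcp_pos: [0.5828, 0.2688, 0.1751]
tool_rot: [[0.009, 1.0, -0.003], [1.0, -0.009, -0.002], [-0.002, -0.003, -1.0]]
force: [0.1, 0.1, 0.7]
opening: 0.586
```

```bash
python3 - <<'E'
from h import *
w=shot('wrist','w26.png');w=shot('wrist','w26.png')
plan([.584,.27,.034],0)
E
```

```text
tcp [0.5841 0.2701 0.1777] yaz -0.5 open 0.590 F [0.6 0.3 1.5] t 42.1
move tx -0.02 ty -0.02 tz 14.37 turn -0.5 (alt 179.5) j7 -51
```

View pics/w26.png

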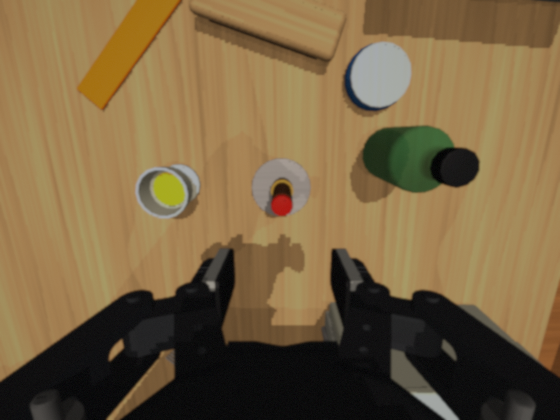

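```bash
python3 - <<'E'
from h import *
w=shot('wrist')
print('red',onz(w,(206,282),.104),'dish',onz(w,(187,281),.004),'wax',onz(w,(190,169),.036))
c=w['color'].astype(int);m=(c[:,:,0]>120)&(c[:,:,1]>120)&(c[:,:,2]<60);ys,xs=np.nonzero(m);k=(abs(xs-169)<25)&(abs(ys-190)<25);print(xs[k].mean(),ys[k].mean(),onz(w,(ys[k].mean(),xs[k].mean()),.036))
r=tip_of('wrist','egg_cup');print([onz(w,x['centre'],0) for x in r[:1]])
s=silhouettes('wrist','egg_cup')
for q in s[:2]: print(q['bbox'],q['confidence'])
print(proj(w,[[.46,.275,.06]]))
E
```

```text
red [0.5848 0.2737 0.104 ] dish [0.5836 0.272  0.004 ] wax [0.4603 0.2758 0.036 ]
167.8224431818182 189.35227272727272 [0.4591 0.2765 0.036 ]
[array([0.4612, 0.2787, 0.    ])]
[135.1, 163.8, 200.0, 218.1] 0.56
[[160.0065 195.3009]]
```

>>> jog_arm([
  {"jaw": 5, "tx": 0.2, "ty": 0, "tz": 4, "turn": 0},
  {"jaw": 5, "tx": 0.2, "ty": 0, "tz": 8, "turn": 0},
  {"jaw": 5, "tx": 0.2, "ty": 0, "tz": 11, "turn": 0},
  {"jaw": 5, "tx": 0.2, "ty": 0, "tz": 13, "turn": 0},
  {"jaw": 5, "tx": 0.2, "ty": 0, "tz": 14.3, "turn": 0},
  {"jaw": 5, "tx": 0.2, "ty": 0, "tz": 14.3, "turn": 0},
  {"jaw": 5, "tx": 0.2, "ty": 0, "tz": 14.3, "turn": 0},
])

```text
t: 43.15
tcp_pos: [0.5846, 0.2724, 0.0351]
tool_rot: [[0.009, 1.0, 0.002], [1.0, -0.009, 0.001], [0.001, 0.002, -1.0]]
force: [-0.2, -0.5, 0.7]
opening: 0.589
```

```bash
python3 - <<'E'
from h import *
w=shot('wrist','w27.png')
plan([.584,.272,.034],0)
E
```

```text
tcp [0.5847 0.2723 0.0352] yaz -0.5 open 0.581 F [-0.4 -0.2 -0.5] t 43.2
move tx -0.03 ty -0.07 tz 0.12 turn -0.5 (alt 179.5) j7 -57
```

View pics/w27.png

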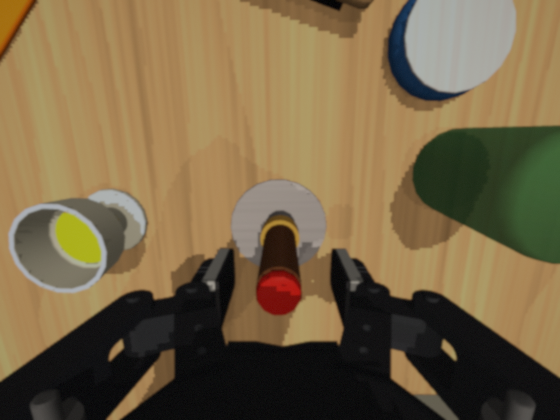

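>>> jog_arm([
  {"jaw": 4, "tx": 0, "ty": -0.15, "tz": 0, "turn": 0},
  {"jaw": 3, "tx": 0, "ty": -0.15, "tz": 0, "turn": 0},
  {"jaw": 2.4, "tx": 0, "ty": -0.15, "tz": 0, "turn": 0},
  {"jaw": 2.4, "tx": 0, "ty": -0.15, "tz": 0, "turn": 0},
  {"jaw": 1, "tx": 0, "ty": -0.15, "tz": 0, "turn": 0},
  {"jaw": 1, "tx": 0, "ty": -0.15, "tz": 0, "turn": 0},
  {"jaw": 1, "tx": 0, "ty": -0.15, "tz": 0, "turn": 0},
])

```text
t: 44.08
tcp_pos: [0.5825, 0.2718, 0.0341]
tool_rot: [[0.009, 1.0, 0.0], [1.0, -0.009, 0.0], [0.0, 0.0, -1.0]]
force: [0.3, 0.7, 2.4]
opening: 0.218
```

```bash
python3 - <<'E'
from h import *
w=shot('wrist','w28.png');a=shot('scene')
cv2.imwrite('pics/s28.png',cv2.resize(a['color'][180:260,320:420],None,fx=7,fy=7,interpolation=cv2.INTER_CUBIC)[:,:,::-1])
plan([.584,.272,.034],0)
E
```

```text
tcp [0.5825 0.2718 0.0341] yaz -0.5 open 0.218 F [0.4 0.2 1.4] t 44.2
move tx 0.02 ty 0.15 tz 0.01 turn -0.5 (alt 179.5) j7 -57
```

View pics/w28.png

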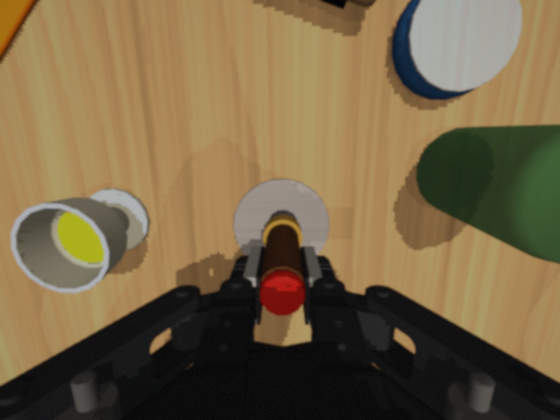

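View pics/s28.png

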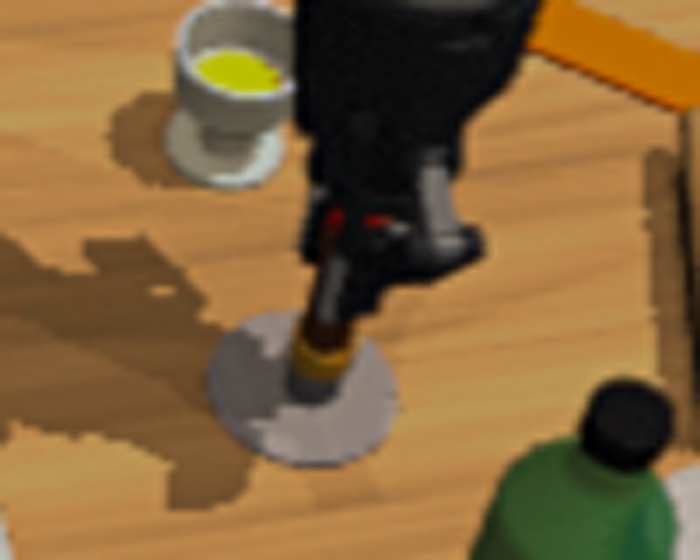

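>>> jog_arm([
  {"jaw": 1, "tx": 0, "ty": 0, "tz": -2, "turn": 0},
  {"jaw": 1, "tx": 0, "ty": 0, "tz": -5, "turn": 0},
  {"jaw": 1, "tx": 0, "ty": 0, "tz": -8, "turn": 0},
  {"jaw": 1, "tx": 0, "ty": -4, "tz": -8, "turn": 0},
  {"jaw": 1, "tx": 0.2, "ty": -8, "tz": -8, "turn": 0},
  {"jaw": 1, "tx": 0.3, "ty": -11, "tz": -8, "turn": 0},
  {"jaw": 1, "tx": 0.3, "ty": -12.2, "tz": -8, "turn": 0},
  {"jaw": 1, "tx": 0.3, "ty": -12.2, "tz": -8, "turn": 0},
  {"jaw": 1, "tx": 0.3, "ty": -12.2, "tz": -8, "turn": 0},
])

```text
t: 45.3
tcp_pos: [0.462, 0.2756, 0.1143]
tool_rot: [[0.01, 1.0, 0.001], [1.0, -0.01, 0.0], [0.0, 0.001, -1.0]]
force: [0.1, -0.8, 0.1]
opening: 0.219
```

```bash
python3 - <<'E'
from h import *
w=shot('wrist','w29.png');a=shot('scene')
cv2.imwrite('pics/s29.png',cv2.resize(a['color'][150:250,310:420],None,fx=7,fy=6,interpolation=cv2.INTER_CUBIC)[:,:,::-1])
plan([.460,.276,.067],0)
P=np.array(env.get_obs()['tcp_pos']);print('red end at tcp+.07 z',onz(w,(290,282),P[2]+.07),proj(w,[[.46,.276,.036],[.46,.276,.06],P+[0,0,-.03]]))
E
```

```text
tcp [0.4616 0.2757 0.114 ] yaz -0.6 open 0.219 F [ 0.6  0.3 -0.5] t 45.4
move tx 0.03 ty -0.17 tz 4.70 turn -0.6 (alt 179.4) j7 -61
red end at tcp+.07 z [0.4625 0.2808 0.184 ] [[279.0248 208.1455]
 [278.7701 215.5986]
 [280.6893 225.0513]]
```

View pics/w29.png

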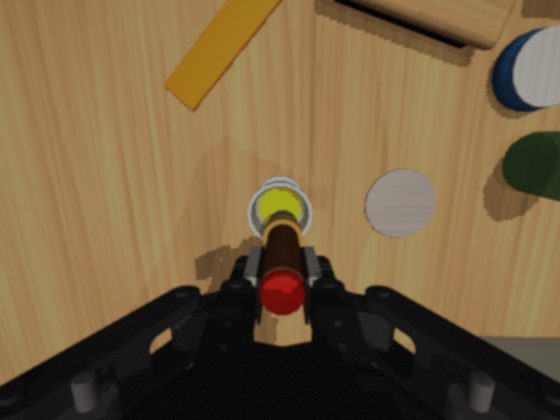

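View pics/s29.png

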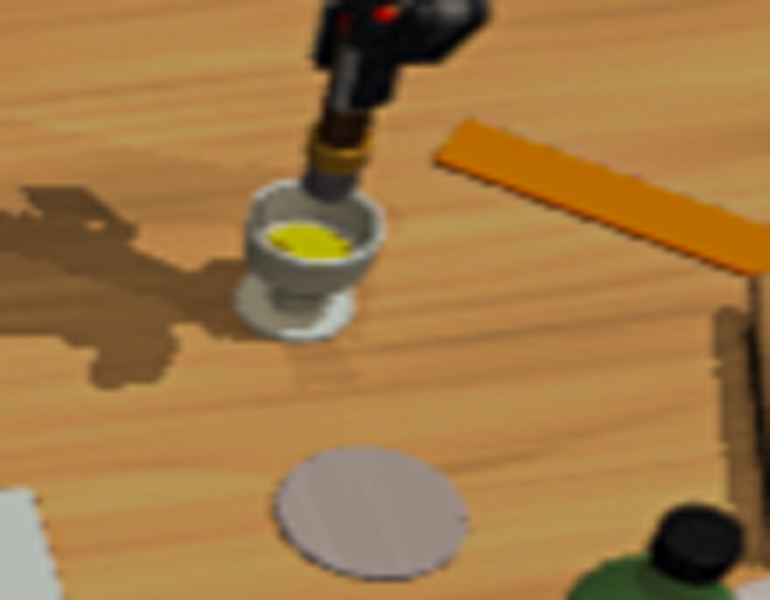

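>>> jog_arm([
  {"jaw": 1, "tx": -0.2, "ty": -0.15, "tz": 0, "turn": 0},
  {"jaw": 1, "tx": -0.2, "ty": -0.15, "tz": 2, "turn": 0},
  {"jaw": 1, "tx": -0.2, "ty": -0.15, "tz": 3.5, "turn": 0},
  {"jaw": 1, "tx": -0.2, "ty": -0.15, "tz": 4.4, "turn": 0},
  {"jaw": 1, "tx": -0.2, "ty": -0.15, "tz": 4.4, "turn": 0},
])

```text
t: 46.02
tcp_pos: [0.458, 0.2736, 0.0688]
tool_rot: [[0.008, 1.0, -0.002], [1.0, -0.008, -0.001], [-0.001, -0.002, -1.0]]
force: [-0.3, 0.7, -0.3]
opening: 0.22
```

>>> jog_arm([
  {"jaw": 1, "tx": 0, "ty": 0, "tz": 0.2, "turn": 0},
  {"jaw": 1, "tx": 0, "ty": 0, "tz": 0.3, "turn": 0},
  {"jaw": 1, "tx": 0, "ty": 0, "tz": 0.3, "turn": 0},
])

```text
t: 46.4
tcp_pos: [0.4591, 0.2739, 0.0672]
tool_rot: [[0.009, 1.0, 0.001], [1.0, -0.009, 0.0], [0.0, 0.001, -1.0]]
force: [0.6, -0.9, -0.5]
opening: 0.221
```

```bash
python3 - <<'E'
from h import *
w=shot('wrist','w30.png');a=shot('scene')
cv2.imwrite('pics/s30.png',cv2.resize(a['color'][150:250,310:420],None,fx=7,fy=6,interpolation=cv2.INTER_CUBIC)[:,:,::-1])
plan([.460,.276,.067],0)
E
```

```text
tcp [0.459  0.2738 0.0672] yaz -0.5 open 0.216 F [-0.8 -0.7 -0.3] t 46.5
move tx 0.22 ty 0.09 tz 0.02 turn -0.5 (alt 179.5) j7 -64
```

View pics/s30.png

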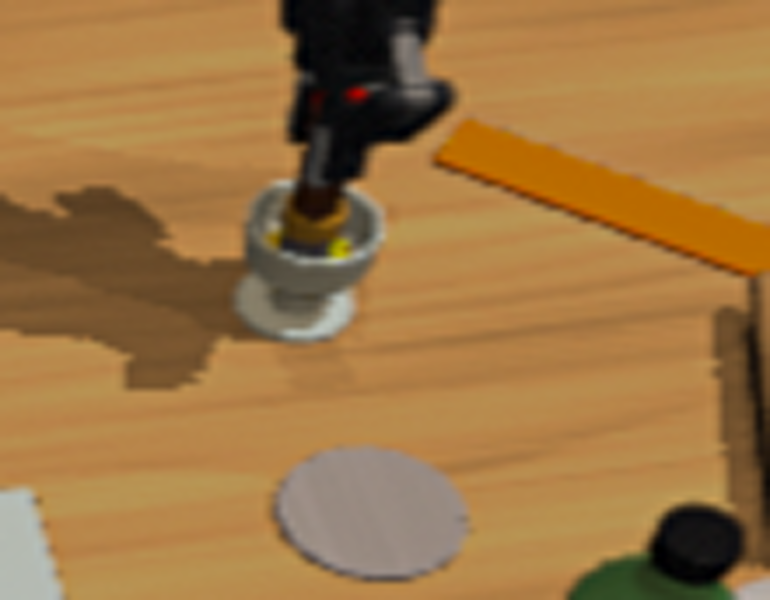

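>>> jog_arm([
  {"jaw": 1, "tx": 0, "ty": 0, "tz": 0.15, "turn": 0},
  {"jaw": 1, "tx": 0, "ty": 0, "tz": 0.2, "turn": 0},
  {"jaw": 1, "tx": 0, "ty": 0, "tz": 0.2, "turn": 0},
])

```text
t: 46.88
tcp_pos: [0.4592, 0.2741, 0.066]
tool_rot: [[0.009, 1.0, 0.001], [1.0, -0.009, -0.0], [-0.0, 0.001, -1.0]]
force: [-0.6, -1.3, 8.9]
opening: 0.22
```

>>> jog_arm([
  {"jaw": 1, "tx": 0, "ty": 0, "tz": 0, "turn": 0},
  {"jaw": 1, "tx": 0, "ty": 0, "tz": 0, "turn": 0},
  {"jaw": 1, "tx": 0, "ty": 0, "tz": 0, "turn": 0},
])

```text
t: 47.25
tcp_pos: [0.4592, 0.2741, 0.066]
tool_rot: [[0.009, 1.0, 0.001], [1.0, -0.009, -0.0], [-0.0, 0.001, -1.0]]
force: [-1.0, -1.5, 8.4]
opening: 0.216
```

```bash
python3 - <<'E'
from h import *
c,s=np.cos(np.radians(-1.45)),np.sin(np.radians(-1.45))
for p in ((-.005,.091),(-.005,-.091)): print([.578+c*p[0]-s*p[1],.003+s*p[0]+c*p[1]])
plan([.575,.093,.20])
E
```

```text
[np.float64(0.5753043171906221), np.float64(0.09409738357489321)]
[np.float64(0.5706988849290958), np.float64(-0.08784433784623792)]
tcp [0.4592 0.2741 0.066 ] yaz -0.5 open 0.216 F [-1.  -1.5  8.4] t 47.2
move tx -18.01 ty 11.75 tz -13.39
```

>>> jog_arm([
  {"jaw": 1, "tx": 0, "ty": 0, "tz": -2, "turn": 0},
  {"jaw": 1, "tx": 0, "ty": 0, "tz": -6, "turn": 0},
  {"jaw": 1, "tx": 0, "ty": 0, "tz": -10, "turn": 0},
  {"jaw": 1, "tx": 0, "ty": 0, "tz": -13.5, "turn": 0},
  {"jaw": 1, "tx": -4, "ty": 2.5, "tz": -13.5, "turn": 0},
  {"jaw": 1, "tx": -9, "ty": 5.5, "tz": -13.5, "turn": 0},
  {"jaw": 1, "tx": -13, "ty": 8, "tz": -13.5, "turn": 0},
  {"jaw": 1, "tx": -17, "ty": 10, "tz": -13.5, "turn": 0},
  {"jaw": 1, "tx": -18.2, "ty": 10.7, "tz": -13.5, "turn": 0},
  {"jaw": 1, "tx": -18.2, "ty": 10.7, "tz": -13.5, "turn": 0},
  {"jaw": 1, "tx": -18.2, "ty": 10.7, "tz": -13.5, "turn": 0},
])

```text
t: 48.62
tcp_pos: [0.5633, 0.0932, 0.2004]
tool_rot: [[0.006, 1.0, 0.0], [1.0, -0.006, 0.001], [0.001, 0.0, -1.0]]
force: [0.1, 0.7, -0.2]
opening: 0.214
```

```bash
python3 - <<'E'
from h import *
w=shot('wrist','w31.png');w=shot('wrist','w31.png');a=shot('scene')
cv2.imwrite('pics/s31.png',cv2.resize(a['color'][130:270,210:380],None,fx=4.5,fy=4.2,interpolation=cv2.INTER_CUBIC)[:,:,::-1])
plan([.565,.092,.160],0)
P=np.array(env.get_obs()['tcp_pos'])
print(proj(w,[[.565,.0943,.128],P+[0,0,-.03],P+[0,.004,-.03]]))
print(proj(a,[P+[0,0,-.03],P+[0,.004,-.03]])-[210,130])
E
```

```text
tcp [0.5635 0.0927 0.2002] yaz -0.3 open 0.218 F [-0.9 -0.9 -0.7] t 48.8
move tx -0.07 ty 0.14 tz 4.02 turn -0.3 (alt 179.7) j7 -34
[[283.2253 209.0619]
 [281.511  225.8087]
 [281.4764 220.6209]]
[[87.8066 66.6656]
 [89.5171 66.4358]]
```

View pics/w31.png

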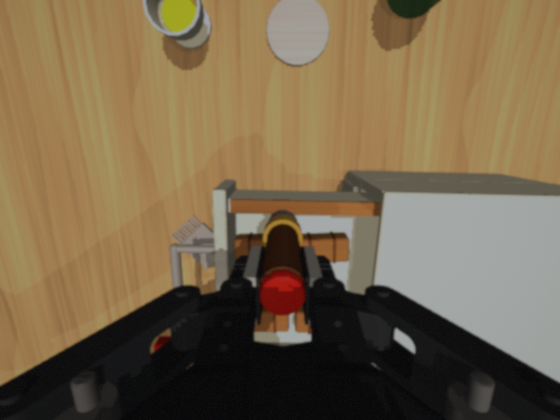

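View pics/s31.png

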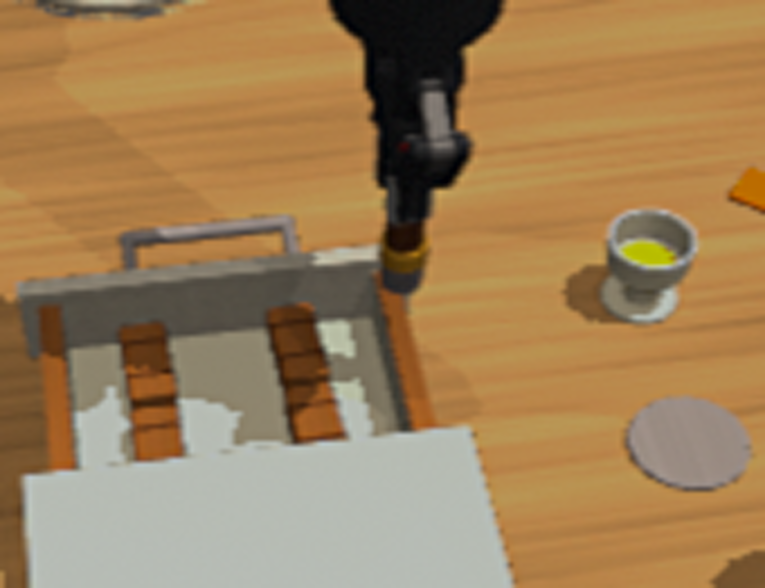

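>>> jog_arm([
  {"jaw": 1, "tx": -0.1, "ty": 0.1, "tz": 1.5, "turn": 0},
  {"jaw": 1, "tx": -0.1, "ty": 0.1, "tz": 3, "turn": 0},
  {"jaw": 1, "tx": -0.1, "ty": 0.1, "tz": 3.9, "turn": 0},
  {"jaw": 1, "tx": -0.1, "ty": 0.1, "tz": 4.1, "turn": 0},
  {"jaw": 1, "tx": -0.1, "ty": 0.1, "tz": 4.1, "turn": 0},
])

```text
t: 49.4
tcp_pos: [0.5653, 0.09, 0.1589]
tool_rot: [[0.009, 1.0, 0.0], [1.0, -0.009, 0.0], [0.0, 0.0, -1.0]]
force: [-0.9, -0.0, -0.9]
opening: 0.217
```

>>> jog_arm([
  {"jaw": 1, "tx": 0, "ty": 0, "tz": 0.15, "turn": 0},
  {"jaw": 1, "tx": 0, "ty": 0, "tz": 0.2, "turn": 0},
  {"jaw": 1, "tx": 0, "ty": 0, "tz": 0.2, "turn": 0},
])

```text
t: 49.78
tcp_pos: [0.5658, 0.0901, 0.158]
tool_rot: [[0.009, 1.0, 0.002], [1.0, -0.009, -0.0], [-0.0, 0.002, -1.0]]
force: [-1.7, -1.0, 3.6]
opening: 0.22
```

>>> jog_arm([
  {"jaw": 1, "tx": 0, "ty": 0, "tz": 0.05, "turn": 0},
  {"jaw": 1, "tx": 0, "ty": 0, "tz": 0.05, "turn": 0},
  {"jaw": 1, "tx": 0, "ty": 0, "tz": 0.05, "turn": 0},
  {"jaw": 1, "tx": 0, "ty": 0, "tz": 0.05, "turn": 0},
])

```text
t: 50.28
tcp_pos: [0.5662, 0.0901, 0.158]
tool_rot: [[0.009, 1.0, 0.002], [1.0, -0.009, -0.0], [-0.0, 0.002, -1.0]]
force: [-0.9, -1.0, 7.3]
opening: 0.219
```

```bash
python3 - <<'E'
from h import *
a=shot('scene')
cv2.imwrite('pics/s32.png',cv2.resize(a['color'][130:270,210:380],None,fx=4.5,fy=4.2,interpolation=cv2.INTER_CUBIC)[:,:,::-1])
plan([.460,.2735,.115],0)
E
```

```text
tcp [0.5662 0.0901 0.1579] yaz -0.5 open 0.217 F [-1.7 -1.1  7.1] t 50.3
move tx 18.25 ty -10.80 tz 4.27 turn -0.5 (alt 179.5) j7 -36
```

View pics/s32.png

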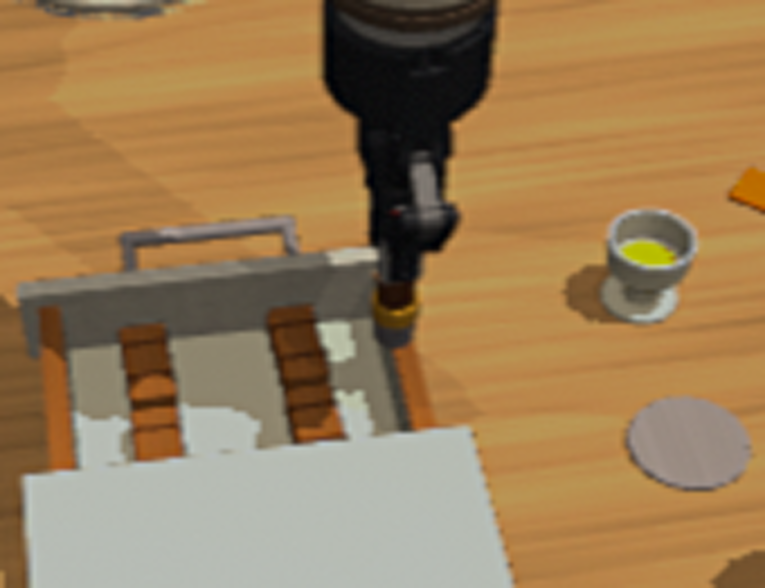

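The tip is on the left strip at crop (395,340), with 7 N of contact. Going back to the wax.

>>> jog_arm([
  {"jaw": 1, "tx": 0, "ty": 0, "tz": -2, "turn": 0},
  {"jaw": 1, "tx": 0, "ty": 0, "tz": -4, "turn": 0},
  {"jaw": 1, "tx": 4, "ty": -2.5, "tz": -4, "turn": 0},
  {"jaw": 1, "tx": 8, "ty": -5, "tz": -4, "turn": 0},
  {"jaw": 1, "tx": 13, "ty": -8, "tz": -4, "turn": 0},
  {"jaw": 1, "tx": 17, "ty": -10, "tz": -2, "turn": 0},
  {"jaw": 1, "tx": 18.3, "ty": -10.8, "tz": 1, "turn": 0},
  {"jaw": 1, "tx": 18.3, "ty": -10.8, "tz": 4, "turn": 0},
  {"jaw": 1, "tx": 18.3, "ty": -10.8, "tz": 4.3, "turn": 0},
  {"jaw": 1, "tx": 18.3, "ty": -10.8, "tz": 4.3, "turn": 0},
  {"jaw": 1, "tx": 18.3, "ty": -10.8, "tz": 4.3, "turn": 0},
])

```text
t: 51.7
tcp_pos: [0.4601, 0.2742, 0.115]
tool_rot: [[0.01, 1.0, 0.002], [1.0, -0.01, 0.001], [0.001, 0.002, -1.0]]
force: [0.4, -0.0, -0.6]
opening: 0.217
```

```bash
python3 - <<'E'
from h import *
w=shot('wrist','w33.png');w=shot('wrist','w33.png')
plan([.460,.2735,.069],0)
E
```

```text
tcp [0.4598 0.2739 0.1146] yaz -0.5 open 0.216 F [-0.5 -0.2 -0.4] t 51.8
move tx -0.04 ty 0.02 tz 4.56 turn -0.5 (alt 179.5) j7 -61
```

View pics/w33.png

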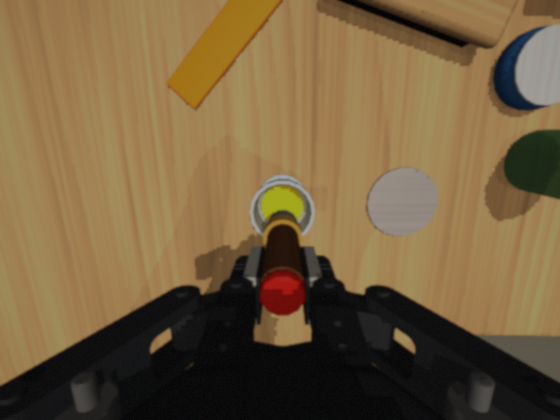

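>>> jog_arm([
  {"jaw": 1, "tx": 0, "ty": 0, "tz": 2, "turn": 0},
  {"jaw": 1, "tx": 0, "ty": 0, "tz": 3.5, "turn": 0},
  {"jaw": 1, "tx": 0, "ty": 0, "tz": 4.5, "turn": 0},
  {"jaw": 1, "tx": 0, "ty": 0, "tz": 4.8, "turn": 0},
  {"jaw": 1, "tx": 0, "ty": 0, "tz": 4.9, "turn": 0},
  {"jaw": 1, "tx": 0, "ty": 0, "tz": 4.9, "turn": 0},
])

```text
t: 52.55
tcp_pos: [0.4583, 0.274, 0.0659]
tool_rot: [[0.008, 1.0, -0.0], [1.0, -0.008, -0.002], [-0.002, 0.0, -1.0]]
force: [-5.7, -4.6, 20.6]
opening: 0.217
```

>>> jog_arm([
  {"jaw": 1, "tx": 0, "ty": 0, "tz": -0.05, "turn": 0},
  {"jaw": 1, "tx": 0, "ty": 0, "tz": -0.05, "turn": 0},
  {"jaw": 1, "tx": 0, "ty": 0, "tz": -0.05, "turn": 0},
  {"jaw": 1, "tx": 0, "ty": 0, "tz": -0.05, "turn": 0},
])

```text
t: 53.05
tcp_pos: [0.4583, 0.2739, 0.0659]
tool_rot: [[0.008, 1.0, -0.0], [1.0, -0.008, -0.002], [-0.002, -0.0, -1.0]]
force: [-4.3, -3.7, 17.2]
opening: 0.217
```

```bash
python3 - <<'E'
from h import *
a=shot('scene')
cv2.imwrite('pics/s34.png',cv2.resize(a['color'][130:270,210:380],None,fx=4.5,fy=4.2,interpolation=cv2.INTER_CUBIC)[:,:,::-1])
plan([.563,-.0905,.2],0)
E
```

```text
tcp [0.4583 0.2739 0.0659] yaz -0.5 open 0.223 F [-5.1 -4.1 16.4] t 53.1
move tx -36.37 ty 10.77 tz -13.35 turn -0.5 (alt 179.5) j7 -64
```

View pics/s34.png

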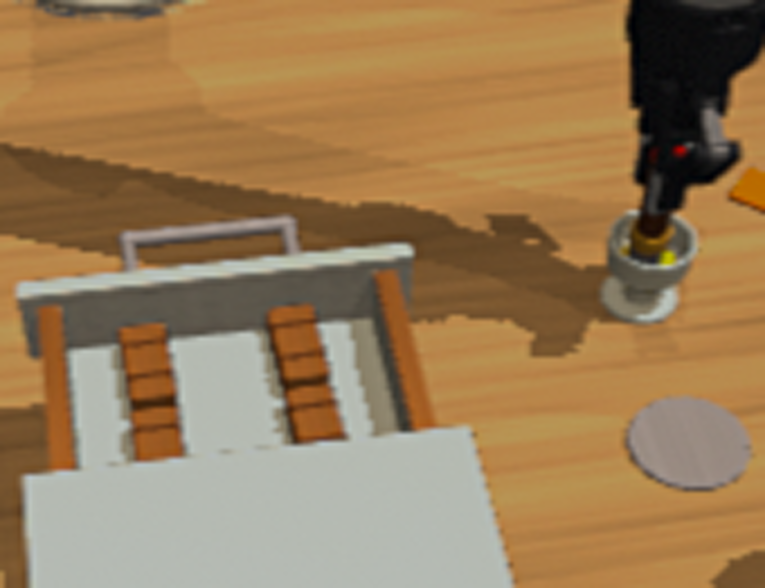

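>>> jog_arm([
  {"jaw": 1, "tx": 0, "ty": 0, "tz": -3, "turn": 0},
  {"jaw": 1, "tx": 0, "ty": 0, "tz": -8, "turn": 0},
  {"jaw": 1, "tx": 0, "ty": 0, "tz": -13.5, "turn": 0},
  {"jaw": 1, "tx": -5, "ty": 2, "tz": -13.5, "turn": 0},
  {"jaw": 1, "tx": -10, "ty": 4, "tz": -13.5, "turn": 0},
  {"jaw": 1, "tx": -16, "ty": 6, "tz": -13.5, "turn": 0},
  {"jaw": 1, "tx": -22, "ty": 8, "tz": -13.5, "turn": 0},
  {"jaw": 1, "tx": -28, "ty": 9.5, "tz": -13.5, "turn": 0},
  {"jaw": 1, "tx": -33, "ty": 10.8, "tz": -13.5, "turn": 0},
  {"jaw": 1, "tx": -36.4, "ty": 10.8, "tz": -13.5, "turn": 0},
  {"jaw": 1, "tx": -36.4, "ty": 10.8, "tz": -13.5, "turn": 0},
  {"jaw": 1, "tx": -36.4, "ty": 10.8, "tz": -13.5, "turn": 0},
])

```text
t: 54.6
tcp_pos: [0.5634, -0.0901, 0.1995]
tool_rot: [[0.008, 1.0, -0.0], [1.0, -0.008, 0.001], [0.001, -0.001, -1.0]]
force: [0.2, 0.2, -2.0]
opening: 0.219
```

```bash
python3 - <<'E'
from h import *
a=shot('scene');w=shot('wrist','w35.png');a=shot('scene')
cv2.imwrite('pics/s35.png',cv2.resize(a['color'][130:270,210:380],None,fx=4.5,fy=4.2,interpolation=cv2.INTER_CUBIC)[:,:,::-1])
plan([.563,-.0905,.1585],0)
P=np.array(env.get_obs()['tcp_pos'])
print(proj(w,[[.563,-.0877,.128],P+[0,0,-.03]]))
E
```

```text
tcp [ 0.5636 -0.0893  0.2   ] yaz -0.3 open 0.220 F [ 0.2 -0.6 -0.1] t 54.8
move tx -0.12 ty -0.06 tz 4.15 turn -0.3 (alt 179.7) j7 -16
[[280.7702 208.5305]
 [281.4262 225.1289]]
```

View pics/w35.png

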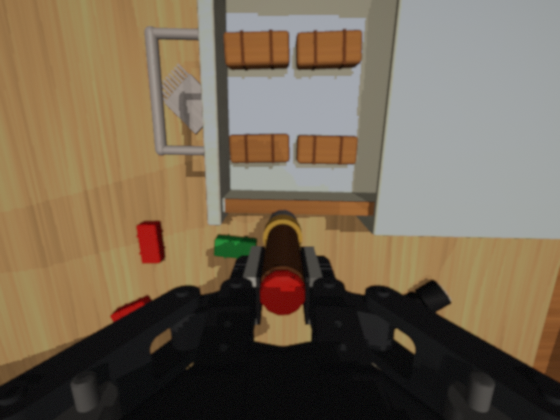

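View pics/s35.png

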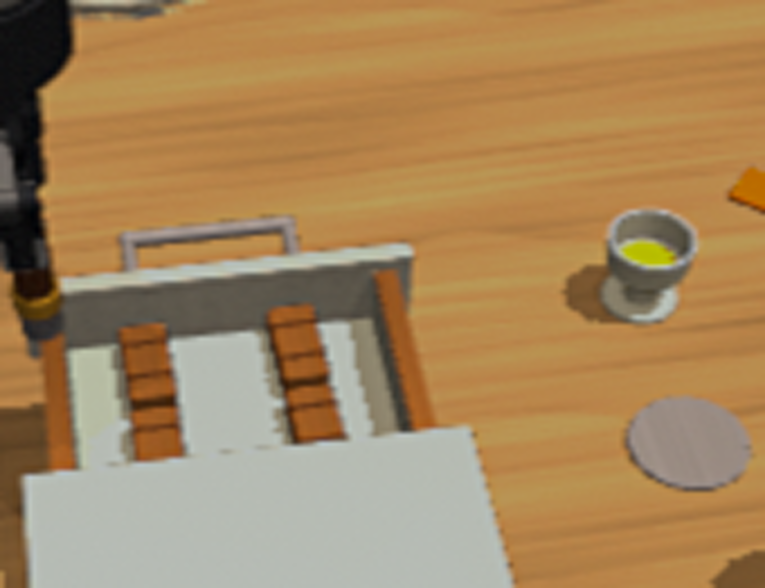

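>>> jog_arm([
  {"jaw": 1, "tx": -0.1, "ty": 0, "tz": 1.5, "turn": 0},
  {"jaw": 1, "tx": -0.1, "ty": 0, "tz": 3, "turn": 0},
  {"jaw": 1, "tx": -0.1, "ty": 0, "tz": 3.8, "turn": 0},
  {"jaw": 1, "tx": -0.1, "ty": 0, "tz": 4.1, "turn": 0},
  {"jaw": 1, "tx": -0.1, "ty": 0, "tz": 4.2, "turn": 0},
  {"jaw": 1, "tx": -0.1, "ty": 0, "tz": 4.2, "turn": 0},
])

```text
t: 55.5
tcp_pos: [0.5639, -0.0921, 0.1582]
tool_rot: [[0.009, 1.0, 0.001], [1.0, -0.009, -0.0], [-0.0, 0.001, -1.0]]
force: [0.2, 0.7, -1.0]
opening: 0.219
```

>>> jog_arm([
  {"jaw": 1, "tx": 0, "ty": 0, "tz": 0.1, "turn": 0},
  {"jaw": 1, "tx": 0, "ty": 0, "tz": 0.1, "turn": 0},
  {"jaw": 1, "tx": 0, "ty": 0, "tz": 0.1, "turn": 0},
])

```text
t: 55.88
tcp_pos: [0.5644, -0.0922, 0.158]
tool_rot: [[0.009, 1.0, 0.002], [1.0, -0.009, -0.001], [-0.001, 0.002, -1.0]]
force: [-0.9, 0.1, 6.4]
opening: 0.222
```

>>> jog_arm([
  {"jaw": 1, "tx": 0, "ty": 0, "tz": 0, "turn": 0},
  {"jaw": 1, "tx": 0, "ty": 0, "tz": 0, "turn": 0},
  {"jaw": 1, "tx": 0, "ty": 0, "tz": 0, "turn": 0},
])

```text
t: 56.25
tcp_pos: [0.5643, -0.0922, 0.158]
tool_rot: [[0.009, 1.0, 0.002], [1.0, -0.009, -0.001], [-0.001, 0.002, -1.0]]
force: [-0.8, -0.6, 6.1]
opening: 0.218
```

```bash
python3 - <<'E'
from h import *
a=shot('scene');w=shot('wrist')
cv2.imwrite('pics/s36.png',cv2.resize(a['color'][130:270,190:360],None,fx=4.5,fy=4.2,interpolation=cv2.INTER_CUBIC)[:,:,::-1])
print(tip_of('scene','dauber_tip')[:1])
P=np.array(env.get_obs()['tcp_pos']);print(proj(a,[P+[0,.003,-.03]]), proj(a,[[.563,-.0877,.128]]))
plan([.5835,.2695,.15],0)
E
```

```text
[{'centre': [219.5, 218.3], 'confidence': 0.6}]
[[220.3719 219.3222]] [[220.9699 218.7682]]
tcp [ 0.5644 -0.0922  0.158 ] yaz -0.5 open 0.218 F [-0.4 -0.5  6.3] t 56.4
move tx 36.19 ty 1.59 tz 0.78 turn -0.5 (alt 179.5) j7 -18
```

View pics/s36.png

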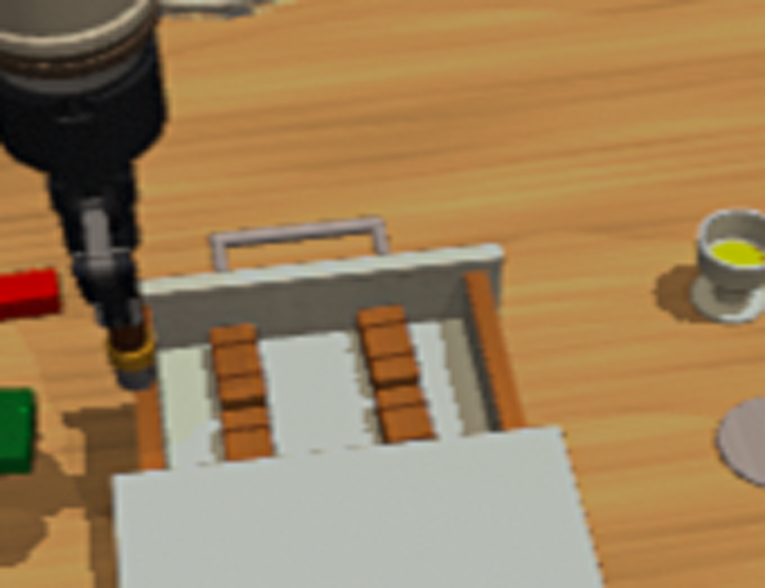

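>>> jog_arm([
  {"jaw": 1, "tx": 0, "ty": 0, "tz": -0.6, "turn": 0},
  {"jaw": 1, "tx": 0.5, "ty": 0, "tz": -0.6, "turn": 0},
  {"jaw": 1, "tx": 0.5, "ty": 0, "tz": -0.2, "turn": 0},
  {"jaw": 1, "tx": 0.5, "ty": 0, "tz": 0, "turn": 0},
  {"jaw": 1, "tx": 0.5, "ty": 0, "tz": 0, "turn": 0},
  {"jaw": 1, "tx": 0.5, "ty": 0, "tz": 0, "turn": 0},
  {"jaw": 1, "tx": 0.5, "ty": 0, "tz": 0, "turn": 0},
])

```text
t: 57.28
tcp_pos: [0.5648, -0.0867, 0.1579]
tool_rot: [[0.008, 1.0, 0.002], [1.0, -0.008, 0.0], [0.0, 0.002, -1.0]]
force: [-0.5, 1.3, 6.5]
opening: 0.221
```

>>> jog_arm([
  {"jaw": 1, "tx": 0, "ty": 0, "tz": -2, "turn": 0},
  {"jaw": 1, "tx": 0, "ty": 0, "tz": -4, "turn": 0},
  {"jaw": 1, "tx": 5, "ty": 0.5, "tz": -4, "turn": 0},
  {"jaw": 1, "tx": 10, "ty": 0.8, "tz": -4, "turn": 0},
  {"jaw": 1, "tx": 16, "ty": 1, "tz": -4, "turn": 0},
  {"jaw": 1, "tx": 22, "ty": 1.3, "tz": -4, "turn": 0},
  {"jaw": 1, "tx": 28, "ty": 1.5, "tz": -4, "turn": 0},
  {"jaw": 1, "tx": 33, "ty": 1.6, "tz": -2, "turn": 0},
  {"jaw": 1, "tx": 35.8, "ty": 1.6, "tz": 2, "turn": 0},
  {"jaw": 1, "tx": 35.8, "ty": 1.6, "tz": 6, "turn": 0},
  {"jaw": 1, "tx": 35.8, "ty": 1.6, "tz": 9, "turn": 0},
  {"jaw": 1, "tx": 35.8, "ty": 1.6, "tz": 9, "turn": 0},
])

```text
t: 58.78
tcp_pos: [0.5815, 0.2696, 0.0654]
tool_rot: [[0.009, 1.0, -0.004], [1.0, -0.009, -0.002], [-0.002, -0.004, -1.0]]
force: [0.5, 0.1, -0.3]
opening: 0.219
```

```bash
python3 - <<'E'
from h import *
a=shot('scene');w=shot('wrist','w37.png')
cv2.imwrite('pics/s37.png',cv2.resize(a['color'][180:260,320:420],None,fx=7,fy=7,interpolation=cv2.INTER_CUBIC)[:,:,::-1])
plan([.5830,.2705,.0355],0)
E
```

```text
tcp [0.5836 0.2712 0.0685] yaz -0.5 open 0.217 F [ 0.3  0.5 -0.4] t 58.9
move tx -0.07 ty -0.06 tz 3.30 turn -0.5 (alt 179.5) j7 -55
```

View pics/s37.png

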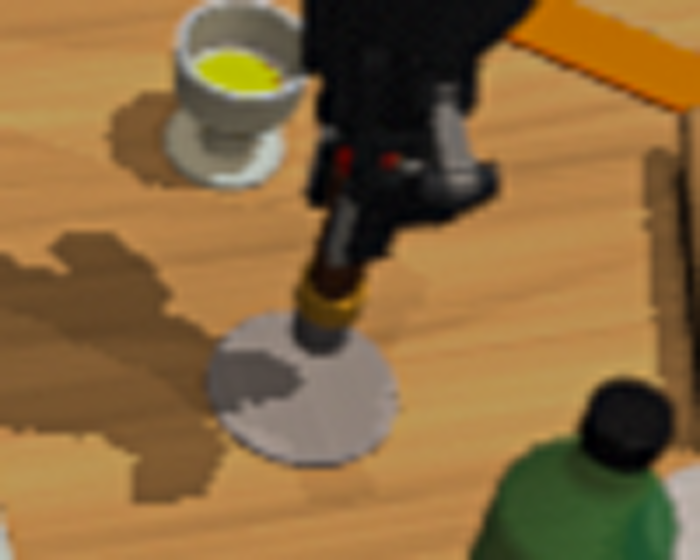

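View pics/w37.png

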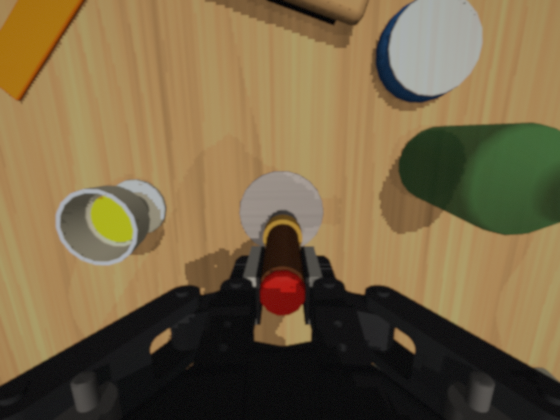

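Centred over the dish. Lowering in small steps.

>>> jog_arm([
  {"jaw": 1, "tx": 0, "ty": -0.05, "tz": 1.5, "turn": 0},
  {"jaw": 1, "tx": 0, "ty": -0.05, "tz": 2.8, "turn": 0},
  {"jaw": 1, "tx": 0, "ty": -0.05, "tz": 3.3, "turn": 0},
  {"jaw": 1, "tx": 0, "ty": -0.05, "tz": 3.3, "turn": 0},
])

```text
t: 59.38
tcp_pos: [0.5821, 0.2708, 0.0341]
tool_rot: [[0.009, 1.0, -0.0], [1.0, -0.009, -0.0], [-0.0, -0.0, -1.0]]
force: [-1.6, -1.3, 2.7]
opening: 0.218
```

>>> jog_arm([
  {"jaw": 1, "tx": 0, "ty": 0, "tz": 0.1, "turn": 0},
  {"jaw": 1, "tx": 0, "ty": 0, "tz": 0.15, "turn": 0},
  {"jaw": 1, "tx": 0, "ty": 0, "tz": 0.15, "turn": 0},
])

```text
t: 59.75
tcp_pos: [0.5823, 0.271, 0.034]
tool_rot: [[0.009, 1.0, 0.001], [1.0, -0.009, -0.0], [-0.0, 0.001, -1.0]]
force: [-3.8, -2.2, 11.8]
opening: 0.214
```

Seated. I'll take the load off, open slowly and rise.

>>> jog_arm([
  {"jaw": 1, "tx": 0, "ty": 0, "tz": -0.12, "turn": 0},
  {"jaw": 1.9, "tx": 0, "ty": 0, "tz": -0.12, "turn": 0},
  {"jaw": 2.4, "tx": 0, "ty": 0, "tz": -0.12, "turn": 0},
  {"jaw": 3.2, "tx": 0, "ty": 0, "tz": -0.12, "turn": 0},
  {"jaw": 4.5, "tx": 0, "ty": 0, "tz": -0.12, "turn": 0},
  {"jaw": 5, "tx": 0, "ty": 0, "tz": -0.12, "turn": 0},
  {"jaw": 5, "tx": 0, "ty": 0, "tz": -3, "turn": 0},
  {"jaw": 5, "tx": 0, "ty": 0, "tz": -7, "turn": 0},
  {"jaw": 5, "tx": 0, "ty": 0, "tz": -12, "turn": 0},
  {"jaw": 5, "tx": 0, "ty": 0, "tz": -17, "turn": 0},
  {"jaw": 5, "tx": 0, "ty": 0, "tz": -17, "turn": 0},
])

```text
t: 61.12
tcp_pos: [0.5846, 0.273, 0.2074]
tool_rot: [[0.009, 1.0, 0.008], [1.0, -0.009, 0.004], [0.004, 0.008, -1.0]]
force: [-0.3, 0.6, 0.6]
opening: 0.588
```

```bash
python3 - <<'E'
from h import *
a=shot('scene','s38.png');w=shot('wrist','w38.png')
cv2.imwrite('pics/s38.png',cv2.resize(a['color'][130:350,190:440],None,fx=3,fy=2.6,interpolation=cv2.INTER_CUBIC)[:,:,::-1])
print('handle y/x guess'); plan([.459,.006,.2],-1.4)
E
```

```text
handle y/x guess
tcp [0.5825 0.2706 0.2027] yaz -0.5 open 0.584 F [ 0.  -0.4  0.2] t 61.2
move tx -26.57 ty -12.11 tz 0.26 turn 0.9 (alt -179.1) j7 -50
```

View pics/w38.png

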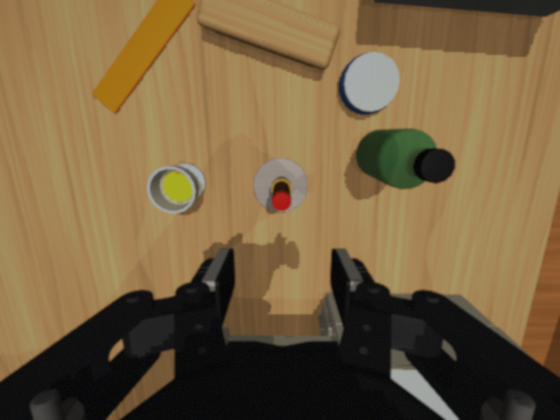

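View pics/s38.png

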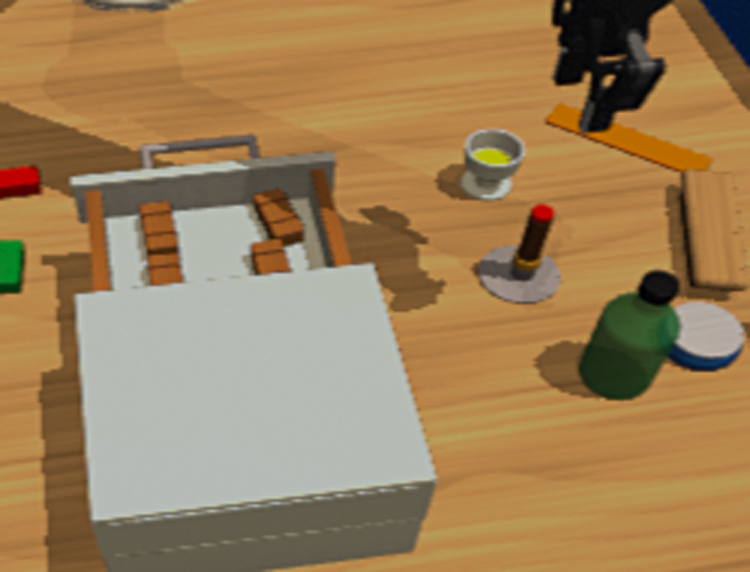

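The dauber stands on the dish at (525,245). The left-front block has been nudged inside the drawer, so I'll look at that closely before shutting it.

>>> jog_arm([
  {"jaw": 3.4, "tx": -4, "ty": -2, "tz": 0, "turn": 0},
  {"jaw": 3.4, "tx": -9, "ty": -4, "tz": 0, "turn": 0},
  {"jaw": 3.4, "tx": -15, "ty": -7, "tz": 0, "turn": 0.9},
  {"jaw": 3.4, "tx": -21, "ty": -10, "tz": 0, "turn": 0.9},
  {"jaw": 3.4, "tx": -26.5, "ty": -12.1, "tz": 0, "turn": 0.9},
  {"jaw": 3.4, "tx": -26.5, "ty": -12.1, "tz": 0, "turn": 0.9},
  {"jaw": 3.4, "tx": -26.5, "ty": -12.1, "tz": 0, "turn": 0.9},
  {"jaw": 3.4, "tx": -26.5, "ty": -12.1, "tz": 0, "turn": 0.9},
  {"jaw": 3.4, "tx": -26.5, "ty": -12.1, "tz": 0, "turn": 0.9},
])

```text
t: 62.35
tcp_pos: [0.4593, 0.0089, 0.2024]
tool_rot: [[0.021, 1.0, 0.0], [1.0, -0.021, 0.001], [0.001, 0.0, -1.0]]
force: [1.5, 0.7, 0.1]
opening: 0.399
```

```bash
python3 - <<'E'
from h import *
w=shot('wrist','w39.png')
plan([.459,.006,.064],-1.4)
print(proj(w,[[.459,.05,.116],[.459,-.04,.116]]))
E
```

```text
tcp [0.4592 0.0086 0.2023] yaz -1.2 open 0.396 F [ 0.2 -0.  -0.2] t 62.4
move tx -0.28 ty -0.01 tz 13.83 turn 0.2 (alt -179.8) j7 -21
[[280.0819 161.3876]
 [282.2234 255.3352]]
```

View pics/w39.png

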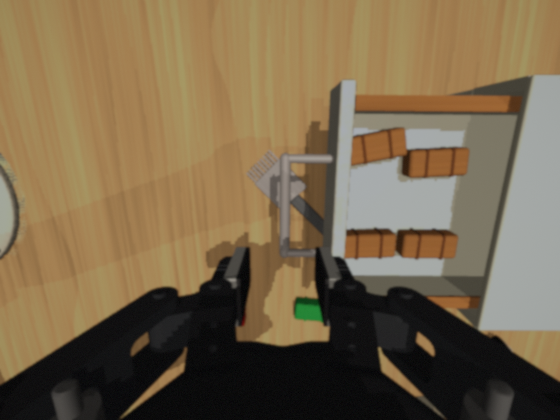

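All four blocks lie flat inside; the nudged one is at (378,147). The bar is at column 285, so I'll grip it.

>>> jog_arm([
  {"jaw": 3.4, "tx": 0, "ty": 0.3, "tz": 5, "turn": 0},
  {"jaw": 3.4, "tx": 0, "ty": 0.3, "tz": 9, "turn": 0},
  {"jaw": 3.4, "tx": 0, "ty": 0.3, "tz": 12, "turn": 0},
  {"jaw": 3.4, "tx": 0, "ty": 0.3, "tz": 13.8, "turn": 0},
  {"jaw": 3.4, "tx": 0, "ty": 0.3, "tz": 13.8, "turn": 0},
  {"jaw": 0.5, "tx": 0, "ty": 0.3, "tz": 13.8, "turn": 0},
  {"jaw": 0.5, "tx": 0, "ty": 0.3, "tz": 13.8, "turn": 0},
  {"jaw": 0.5, "tx": 0, "ty": 0.3, "tz": 13.8, "turn": 0},
  {"jaw": 0.5, "tx": 0, "ty": 0.3, "tz": 13.8, "turn": 0},
])

```text
t: 63.52
tcp_pos: [0.4628, 0.0073, 0.0653]
tool_rot: [[0.024, 1.0, 0.002], [1.0, -0.024, 0.0], [0.0, 0.002, -1.0]]
force: [-1.6, 2.3, 6.3]
opening: 0.089
```

>>> jog_arm([
  {"jaw": 0.5, "tx": 0, "ty": 0.7, "tz": 0, "turn": 0},
  {"jaw": 0.5, "tx": 0, "ty": 1.8, "tz": 0, "turn": 0},
  {"jaw": 0.5, "tx": 0, "ty": 3, "tz": 0, "turn": 0},
  {"jaw": 0.5, "tx": 0, "ty": 4.2, "tz": 0, "turn": 0},
  {"jaw": 0.5, "tx": 0, "ty": 5.4, "tz": 0, "turn": 0},
  {"jaw": 0.5, "tx": 0, "ty": 6.6, "tz": 0, "turn": 0},
  {"jaw": 0.5, "tx": 0, "ty": 7.8, "tz": 0, "turn": 0},
  {"jaw": 0.5, "tx": 0, "ty": 9, "tz": 0, "turn": 0},
  {"jaw": 0.5, "tx": 0, "ty": 10.2, "tz": 0, "turn": 0},
  {"jaw": 0.5, "tx": 0, "ty": 11.2, "tz": 0, "turn": 0},
  {"jaw": 0.5, "tx": 0, "ty": 11.8, "tz": 0, "turn": 0},
  {"jaw": 0.5, "tx": 0, "ty": 11.8, "tz": 0, "turn": 0},
])

```text
t: 65.03
tcp_pos: [0.5816, 0.0039, 0.0653]
tool_rot: [[0.025, 1.0, 0.003], [1.0, -0.025, 0.0], [0.0, 0.003, -1.0]]
force: [2.0, 1.1, 4.5]
opening: 0.091
```

>>> jog_arm([
  {"jaw": 0.5, "tx": 0, "ty": 0.5, "tz": 0, "turn": 0},
  {"jaw": 0.5, "tx": 0, "ty": 0.9, "tz": 0, "turn": 0},
  {"jaw": 0.5, "tx": 0, "ty": 1.2, "tz": 0, "turn": 0},
  {"jaw": 0.5, "tx": 0, "ty": 1.2, "tz": 0, "turn": 0},
])

```text
t: 65.53
tcp_pos: [0.5885, 0.0036, 0.0652]
tool_rot: [[0.024, 1.0, -0.006], [1.0, -0.024, -0.002], [-0.002, -0.006, -1.0]]
force: [-12.0, -0.1, 17.7]
opening: 0.092
```

>>> jog_arm([
  {"jaw": 0.5, "tx": 0, "ty": 0.3, "tz": 0, "turn": 0},
  {"jaw": 0.5, "tx": 0, "ty": 0.3, "tz": 0, "turn": 0},
])

```text
t: 65.78
tcp_pos: [0.5884, 0.0035, 0.0652]
tool_rot: [[0.024, 1.0, -0.012], [1.0, -0.024, -0.004], [-0.004, -0.011, -1.0]]
force: [-21.5, 0.5, 26.4]
opening: 0.096
```

Firm against the shut stop. Now I'll ease off to a neutral position, release and rise.

>>> jog_arm([
  {"jaw": 0.5, "tx": 0, "ty": -0.65, "tz": 0, "turn": 0},
  {"jaw": 0.5, "tx": 0, "ty": -0.65, "tz": 0, "turn": 0},
  {"jaw": 1.5, "tx": 0, "ty": -0.65, "tz": 0, "turn": 0},
  {"jaw": 3, "tx": 0, "ty": -0.65, "tz": 0, "turn": 0},
  {"jaw": 3, "tx": 0, "ty": -0.65, "tz": 0, "turn": 0},
  {"jaw": 3, "tx": 0, "ty": -0.65, "tz": -3, "turn": 0},
  {"jaw": 3, "tx": 0, "ty": -0.65, "tz": -8, "turn": 0},
  {"jaw": 3, "tx": 0, "ty": -0.65, "tz": -13, "turn": 0},
  {"jaw": 3, "tx": 0, "ty": -10, "tz": -15, "turn": 0},
  {"jaw": 3, "tx": 0, "ty": -15, "tz": -15, "turn": 0},
  {"jaw": 3, "tx": 0, "ty": -15, "tz": -15, "turn": 0},
  {"jaw": 3, "tx": 0, "ty": -15, "tz": -15, "turn": 0},
])

```text
t: 67.28
tcp_pos: [0.4439, 0.0062, 0.2145]
tool_rot: [[0.025, 1.0, 0.0], [1.0, -0.025, -0.003], [-0.003, 0.0, -1.0]]
force: [-0.3, -0.3, -0.2]
opening: 0.352
```

```bash
python3 - <<'E'
from h import *
w=shot('wrist','w40.png');t=shot('top');a=shot('scene','s40.png')
cv2.imwrite('pics/t40.png',cv2.resize(t['color'][80:290,110:440],None,fx=2.4,fy=2.6,interpolation=cv2.INTER_CUBIC)[:,:,::-1])
plan([.577,.005,.098],-1.4)
E
```

```text
tcp [0.4463 0.0069 0.2147] yaz -1.4 open 0.350 F [-0.2  0.3  0.4] t 67.4
move tx 0.13 ty 13.06 tz 11.69 turn -0.0 (alt 180.0) j7 -18
```

View pics/w40.png

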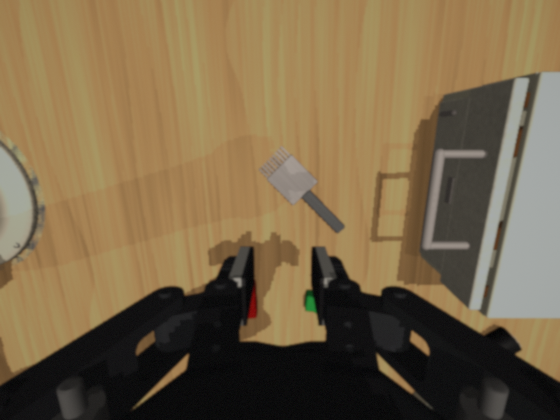

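View pics/t40.png

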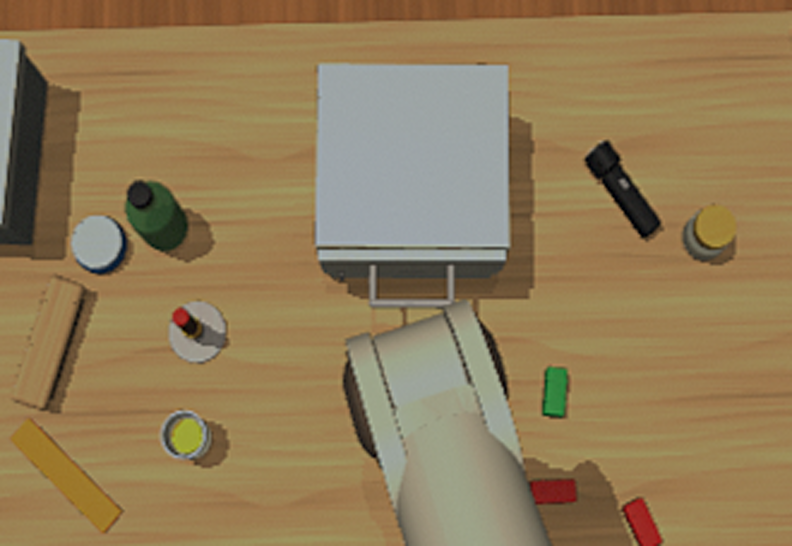

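View pics/s40.png

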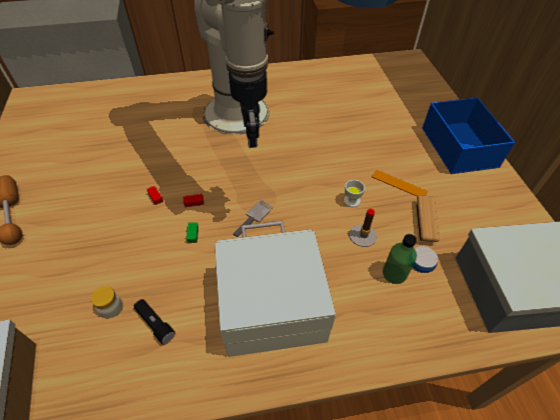

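```bash
python3 - <<'E'
from h import *
w=shot('wrist')
print(onz(w,(153,441),.116),onz(w,(245,430),.116), onz(w,(250,428),.116))
cv2.imwrite('pics/w41.png',cv2.resize(w['color'][60:330,400:560],None,fx=3.5,fy=2.2,interpolation=cv2.INTER_CUBIC)[:,:,::-1])
print(env.get_obs()['tcp_pos'])
E
```

```text
[0.5947 0.0506 0.116 ] [ 0.5945 -0.0402  0.116 ] [ 0.593  -0.0456  0.116 ]
[0.4462 0.0072 0.2146]
```

View pics/w41.png

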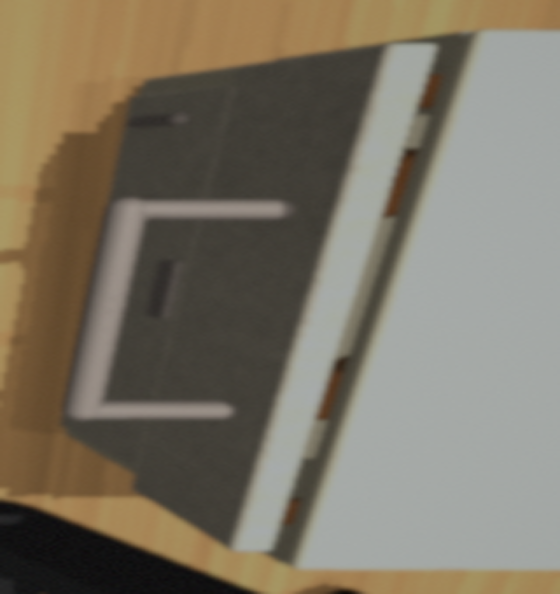

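```bash
python3 - <<'E'
from h import *
a=shot('scene')
print([(x['centre'],x['confidence']) for x in tip_of('scene','dauber')[:1]],env.get_obs()['force'])
print(env.hand_in())
E
```

```text
[([234.9, 363.3], 0.61)] [0.2214 0.2974 0.5299]
the job is handed in; nothing more can be done
None
```

I did every step in order and handed the job in at about 67 s of the 210 s; hand-in reported no verdict.

**What I did:**
- **Drawer out:** I pulled it to its stop. It held at 20 N with no further travel.
- **Cedar:** I laid all four cedar blocks in the drawer.
- **Dabs:** I touched the wax, then the left strip, the wax again, then the right strip. Contact forces were about 8, 7, 17 and 6 N. The first touch on the right strip looked about 5 mm off centre (12 mm allowed), so I dabbed it again closer to the middle.
- **Finish:** I stood the dauber back on its dish and pushed the drawer shut until it held at 21 N.

**Last checks:**
- **Drawer shut:** The handle moved about 130 mm between its stops, in line with a fully shut drawer. A narrow gap still shows above the drawer front. I put it down to the viewing angle because the drawer would not move further.
- **Dauber and egg cup:** The dauber is upright on its dish and the egg cup is upright.
- **Bystanders:** By eye they are where they started; I did not measure them.
- **Gripper:** It was clear of everything, with near-zero force.

**Problems and disagreements:**
- **Missed handle:** The first pull missed and the second grip slid off, because the fingertips sit about 20 mm higher than the reported TCP. I allowed for this in later moves.
- **Knocked block:** The left-front block shifted inside the drawer during the run. I checked that all four lay flat inside before shutting it.
- **Handle position:** The camera put the shut handle at x = 0.594 m and the arm at 0.5885 m, a few millimetres apart.

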